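# Load lamp cartons label-up on the brake trolley and send it to the scanner

### The arm

A 6-joint arm with a two-finger parallel gripper is mounted at the origin on the work surface. World frame = base frame: x ahead of the robot, y to its left, z up, the work surface at z = 0. Lengths are in mm, angles in rad, forces in N, time in s.
With the tool pointing down it reaches from about 300 to 775 mm from the base axis. Payload 14.6 kg.
Tool frame: the origin (TCP) lies midway between the tips of the shut fingers; the grasp point (between the pads) lies behind it (manip.grip_depth is the z of the grasp point in the tool frame, in mm); z points along the fingers, y is the line along which they close (so a half turn about z gives the same grasp; the last joint's range is limited). The gripper opens to 94 mm and grips with 3 to 60 N. Pads are 16 mm wide; open, the fingers measure 119 mm over their backs; the gripper's body (75 mm by 177 mm) begins 78 mm behind the grasp point.
Start: joints at [-1.39, 0.3, 1.521, -0, 1.321, -0.067], TCP at [134.893, -533.191, 205.446] pointing down, gripper open.
Joint ranges: [-3.03, 3.03], [-0.79, 2.21], [0.23, 2.52], [-1.04, 4.18], [0, 3.07], [-2.55, 2.55]. Speed limits (rad/s): [2.22, 2.22, 2.57, 3.14, 3.14, 3.14].

### API

Orientations are given as [roll, pitch, yaw] about the fixed x, y, z axes, in that order (R = Rz(yaw) Ry(pitch) Rx(roll)).
In Python, from cell import manip gives the robot as it stands.
- The arm moves only by the shell command python3 nudge.py 'ROWS' [OPENING] [FORCE]. ROWS is 1 to 5 rows, parted by semicolons, with the numbers parted by commas; each row has 6 numbers: dx, dy, dz in units of 20 mm, then a rotation vector rx, ry, rz in units of 0.2 rad; each row is the pose to reach, as a shift and turn from the pose commanded when the command began, along the tool's axes at that moment; what a row does not reach only later rows make up. A row lasts 1/10 s, in which the tool goes at most 50 mm and 0.15 rad, less where a joint would pass 70% of its speed; a pose out of reach is approached as far as the arm can. OPENING is the finger opening in mm, set as the command begins (- or left out keeps the last). The fingers move at their own pace and stop on an object; FORCE is the grip in N (left out, the last holds). Time passes only in rows, so rows that do not move let the fingers close. It prints the time, the measured TCP pose, the force, the opening and the grip force at its end. Input that does not fit is refused with a message, and nothing moves.
- manip.read_state(): the state, without advancing time (a new reading comes with each control period).
- manip.camera(name): name is "side" or "top" or "wrist"; returns (picture, depth): 384x512x3 uint8, red, green, blue; 384x512 float32, mm along the optical axis (not along the pixel's ray), 0 where there is no reading.
- manip.camera_info(name): a dict with "K" (3x3 intrinsics, pixels), "rvec" (rotation vector, rad) and "tvec" (3), from world to camera coordinates, as OpenCV has them; the wrist camera has in their place "mount" (4x4, takes a point from camera to tool coordinates, whose origin is the TCP and whose axes are the flange's). Camera axes: x right, y down, z forward; pixel columns grow to the right and rows downward; lengths in mm; the calibration is good to about 2 mm. A picture is of the moment at which its call begins: read the wrist's pose just before it. camera_info takes no time and is no camera call.
- manip.sign_off(): hands the job in; it is judged then, once.
The state is a dict: "clock": time; "joints": joint angles; "qd": joint speeds; "effort": joint torques, N m; "eef_pos": TCP position; "eef_rot": TCP orientation; "wrist_force": force on the tool from outside, world axes, zero at the start; "moment": the same for the moment, N m; "finger_gap": finger opening in mm; "finger_force": force on a finger pad.
Only numpy, scipy, OpenCV 4.12 (cv2) and the standard library are available. Lean on these libraries where they do the work, as an engineer would, in place of code of your own. Each camera call takes 0.05 s, during which the arm holds its last target. There are 200 camera calls.

### The job

Put the trolley's brake on where it stands, then lay every hexagonal lamp carton from the bench flat on the trolley deck with its barcode label facing straight up, rolling each one over until the label is on top. When all are loaded, lift the brake pedal fully to release it, push the trolley along its rails fully home against the end buffer by the scanner, and put the brake on again. Leave the other things on the bench where they are.

Things in the scene. Friction and masses are not known exactly. Their poses are not given: they have to be found in the camera images.
- carton_a: loose hexagonal lamp carton, brown card, 44 mm across flats (50.8 over edges), 62 mm long, 60-130 g. Origin at its middle; x axis along its length, z axis out of the one flat with the white barcode label (46 x 19 mm). Starts lying on a flat on the bench, length within 0.4 rad of world y, label never up. Not always there.
- carton_b: loose hexagonal lamp carton, brown card, 44 mm across flats (50.8 over edges), 62 mm long, 60-130 g. Origin at its middle; x axis along its length, z axis out of the one flat with the white barcode label (46 x 19 mm). Starts lying on a flat on the bench, length within 0.4 rad of world y, label never up. Not always there.
- carton_c: loose hexagonal lamp carton, brown card, 44 mm across flats (50.8 over edges), 62 mm long, 60-130 g. Origin at its middle; x axis along its length, z axis out of the one flat with the white barcode label (46 x 19 mm). Starts lying on a flat on the bench, length within 0.4 rad of world y, label never up. Not always there.
- carton_d: loose hexagonal lamp carton, brown card, 44 mm across flats (50.8 over edges), 62 mm long, 60-130 g. Origin at its middle; x axis along its length, z axis out of the one flat with the white barcode label (46 x 19 mm). Starts lying on a flat on the bench, length within 0.4 rad of world y, label never up. Not always there.
- deck (a point): centre of the top surface of the trolley's plywood deck, 62 mm above the bench. The deck is 150 (x) by 310 mm (y) inside a galvanised rim that stands 10 mm above it. Axes ride with the trolley: z up, y along the rails (the scanner is towards -y), x away from the robot.
- push_bar (a point): middle of the trolley's push bar, a round bar of 12 mm diameter, 90 mm long along the deck's x, 55 mm above the deck top at its +y end (172 mm from the deck centre).
- trolley (a joint): travel of the trolley along its rails, m: 0 at the +y end, 0.17 against the end buffer at the scanner (-y). It starts between 0 and 0.05. With the brake off it rolls with 1.5 N plus 8 N per m/s; with the brake on it resists more than 30 N.
- brake (a joint): angle of the brake pedal, rad: 0 fully raised (brake off, starts within 0.08 of it), 0.70 fully down (brake on, the cam under the hinge snaps over centre at 0.64 and clamps the rail). It stays where it is left. Pressing down takes about 3 to 4 N at the cross bar, lifting the same.
- pedal (a point): middle of the pedal's rubber cross bar, a bar of 16 mm diameter and 36 mm long that lies along the deck's y, in front of the trolley's front rim (towards the robot). It can be pinched by its two ends from above. It swings on a 62 mm radius about pedal_hinge: 0.70 rad above level when raised, level when down (then 39 mm above the bench, with free space of 30 mm under it).
- pedal_hinge (a point): hinge pin of the brake pedal on the trolley's front side, 39 mm above the bench; its axis runs along the deck's y. The pedal arm points from here towards the robot (deck -x).
- tape_roll: loose clear tape roll, 94 mm across, 48 mm high, lying flat. Origin under its centre. Leave it where it is.
- lamp_box: loose white square lamp box, 56 x 56 x 75 mm, upright. Origin under its centre. Leave it where it is.
- screwdriver: loose black-handled screwdriver lying on the bench. Leave it where it is.
- holder: loose black round lampholder, 42 mm across, 56 mm high, upright. Origin under its centre. Leave it where it is.

How it is judged (in metres and radians):
On the way, in this order (a step that is already met when the one before it is completed fails the run):
1. the brake is put on with the trolley still at the loading end (value of joint brake above 0.6 rad and value of joint trolley below 0.1 m), for 0.2 s.
2. every carton lies flat on the deck, label up, let go, with the brake on and the trolley still at the loading end (all of step 1 and x of carton_a in the frame of deck between -0.06 and 0.06 m and y of carton_a in the frame of deck between -0.14 and 0.14 m and z of carton_a in the frame of deck between 0.016 and 0.028 m and angle between each of carton_a, carton_b, carton_c, carton_d's own z axis and vertical below 0.12 rad and linear speed of each of carton_a, carton_b, carton_c, carton_d below 0.02 m/s and x of carton_b in the frame of deck between -0.06 and 0.06 m and y of carton_b in the frame of deck between -0.14 and 0.14 m and z of carton_b in the frame of deck between 0.016 and 0.028 m and x of carton_c in the frame of deck between -0.06 and 0.06 m and y of carton_c in the frame of deck between -0.14 and 0.14 m and z of carton_c in the frame of deck between 0.016 and 0.028 m and x of carton_d in the frame of deck between -0.06 and 0.06 m and y of carton_d in the frame of deck between -0.14 and 0.14 m and z of carton_d in the frame of deck between 0.016 and 0.028 m and contact force between the fingers and carton_a below 0.3 N and contact force between the fingers and carton_b below 0.3 N and contact force between the fingers and carton_c below 0.3 N and contact force between the fingers and carton_d below 0.3 N), for 0.3 s.
3. the brake pedal is lifted and the brake released at the loading end (value of joint brake below 0.15 rad and value of joint trolley below 0.1 m), for 0.2 s.
4. the trolley is home against the end buffer by the scanner (value of joint trolley above 0.16 m), for 0.2 s.
At the end, for the whole second after the job is handed in: Trolley within 10 mm of the end buffer by the scanner, pedal down (past 0.60 rad), every carton at rest on the deck inside the rim (centre within 60 mm across, 140 mm along, 16 to 28 mm above the deck), label within 0.12 rad of straight up (value of joint brake above 0.6 rad and value of joint trolley above 0.16 m and x of carton_a in the frame of deck between -0.06 and 0.06 m and y of carton_a in the frame of deck between -0.14 and 0.14 m and z of carton_a in the frame of deck between 0.016 and 0.028 m and angle between each of carton_a, carton_b, carton_c, carton_d's own z axis and vertical below 0.12 rad and linear speed of each of carton_a, carton_b, carton_c, carton_d below 0.02 m/s and x of carton_b in the frame of deck between -0.06 and 0.06 m and y of carton_b in the frame of deck between -0.14 and 0.14 m and z of carton_b in the frame of deck between 0.016 and 0.028 m and x of carton_c in the frame of deck between -0.06 and 0.06 m and y of carton_c in the frame of deck between -0.14 and 0.14 m and z of carton_c in the frame of deck between 0.016 and 0.028 m and x of carton_d in the frame of deck between -0.06 and 0.06 m and y of carton_d in the frame of deck between -0.14 and 0.14 m and z of carton_d in the frame of deck between 0.016 and 0.028 m); the robot touches nothing.
It fails at once if another thing on the bench is pushed more than 30 mm (distance of any of tape_roll, lamp_box, screwdriver, holder from where it was at the start of the episode above 0.03 m).
Of carton_a, carton_b, carton_c, carton_d only 3 to 4 are there at a start; the rules pass over those that are not, and their reading is None.
At some moment in a run one of carton_a, carton_b, carton_c, carton_d may be knocked a few centimetres aside while the robot is not near it.
Once in a run the grip may slacken for a moment while it holds something.
It also fails if it takes over 210 s, if anything falls off the work surface, if the arm or the gripper's body presses on something with over 40 N, if the wrist force passes 120 N, or if a joint passes its speed limit or range.

## Working session

There is one attempt and no reset: what is moved stays moved. The work goes in short steps, Python scripts to look and compute and a shell command to move; the robot and the scene stay as the last step left them, time stands still between calls to the robot, and variables do not carry over. Pictures are saved under pics/ and viewed, at most 14 in all, crops included, and the job is handed in when it is done.

```bash
ls; mkdir -p pics
python3 - <<'E'
from cell import manip
import cv2,numpy as np
print(manip.read_state(), manip.grip_depth)
ims=[]
for n in("top","side","wrist"):
    im,d=manip.camera(n); np.savez(f"{n}0.npz",im=im,d=d); ims.append(im)
    i=manip.camera_info(n); print(n,{k:np.round(v,4).tolist() for k,v in i.items()})
    cv2.imwrite(f"pics/{n}0.png",cv2.resize(im[...,::-1],(800,600)))
E
```

```text
cell.py
nudge.py
pics
{'clock': 0.0, 'joints': array([-1.38960192e+00,  3.00497520e-01,  1.52159277e+00, -1.85787429e-06,
        1.32070825e+00, -6.65562327e-02]), 'qd': array([ 0.00056148,  0.00022824, -0.00341228, -0.001174  , -0.00085907,
       -0.00067475]), 'effort': array([ 2.57805994e-03, -5.31800795e+01, -3.52732444e+01,  7.09005701e-02,
        2.44830572e-02, -1.25249289e-04]), 'eef_pos': array([ 134.84425935, -532.93455538,  204.86689763]), 'eef_rot': array([-3.14038931e+00, -7.84047608e-05,  2.47751049e-01]), 'wrist_force': array([-0.30876036,  0.43633226,  0.7710984 ]), 'moment': array([ 0.05164233, -0.02165929,  0.03741604]), 'finger_force': 0.0, 'finger_gap': 94.24337698228162} -18.8
top {'K': [[401.7521, 0.0, 257.3805], [0.0, 401.7521, 191.5353], [0.0, 0.0, 1.0]], 'rvec': [2.196, -2.1607, 0.1086], 'tvec': [-29.8156, 496.3295, 1100.0674]}
side {'K': [[428.3498, 0.0, 250.7527], [0.0, 428.3498, 190.0324], [0.0, 0.0, 1.0]], 'rvec': [0.928, -2.4969, 1.0624], 'tvec': [374.9278, 297.7208, 1058.6379]}
wrist {'K': [[288.5578, 0.0, 254.4776], [0.0, 288.5578, 189.4362], [0.0, 0.0, 1.0]], 'mount': [[-0.0008, -0.9566, -0.2913, 84.7872], [1.0, -0.0009, 0.0001, -1.1701], [-0.0004, -0.2913, 0.9566, -178.7428], [0.0, 0.0, 0.0, 1.0]]}
```
View pics/top0.png

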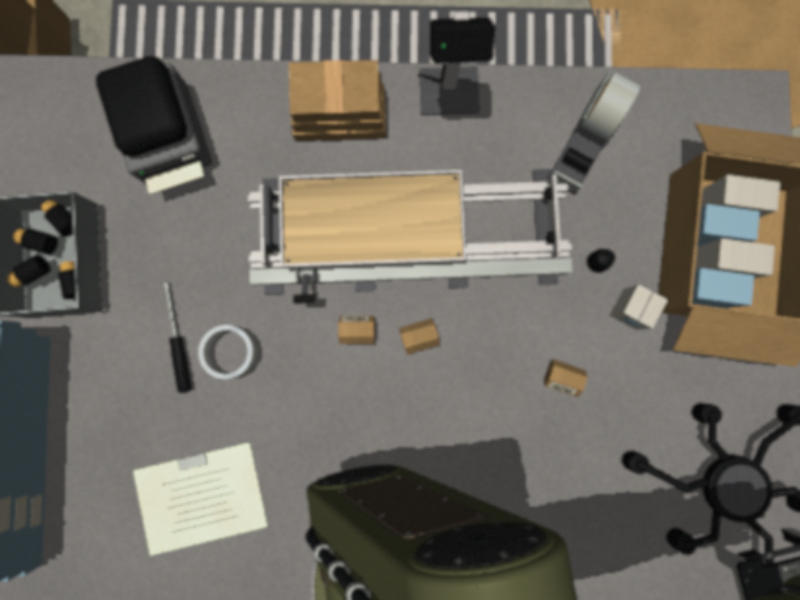

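View pics/side0.png

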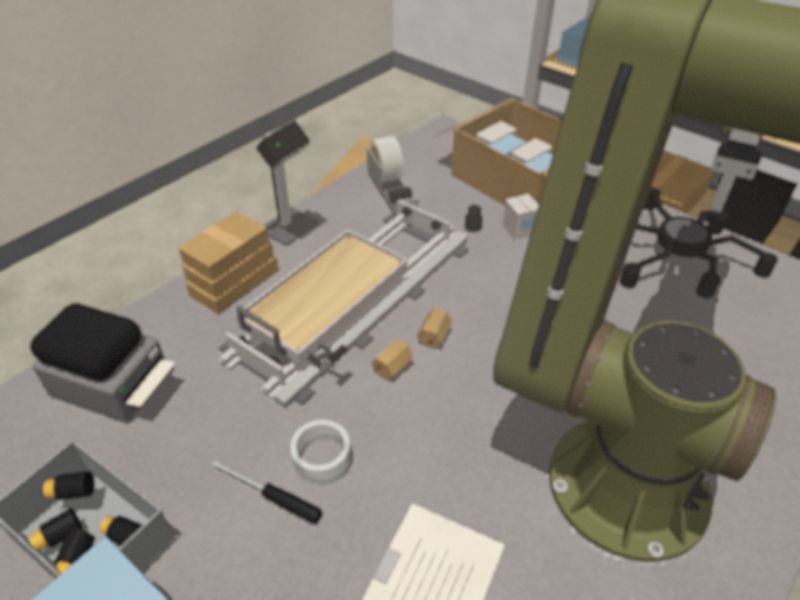

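Create h.py:
```python
import numpy as np,cv2
from scipy.spatial.transform import Rotation as Ro
from cell import manip
def pose(s=None):
    s=s or manip.read_state(); T=np.eye(4); T[:3,:3]=Ro.from_euler('xyz',s['eef_rot']).as_matrix(); T[:3,3]=s['eef_pos']; return T
def cam(n,T=None):
    "K, camera->world 4x4"
    i=manip.camera_info(n)
    if n=='wrist': return i['K'],(pose() if T is None else T)@np.array(i['mount'])
    M=np.eye(4); M[:3,:3]=cv2.Rodrigues(np.array(i['rvec']))[0]; M[:3,3]=np.ravel(i['tvec']); return i['K'],np.linalg.inv(M)
def shot(n,name):
    T=pose(); im,d=manip.camera(n); np.savez(name,im=im,d=d,T=T); K,C=cam(n,T); return im,d,K,C
def cloud(d,K,C):
    v,u=np.indices(d.shape); P=np.stack([(u-K[0,2])/K[0,0]*d,(v-K[1,2])/K[1,1]*d,d],-1); return P@C[:3,:3].T+C[:3,3]
def ray(u,v,z,K,C):
    r=C[:3,:3]@np.array([(u-K[0,2])/K[0,0],(v-K[1,2])/K[1,1],1]); return C[:3,3]+r*(z-C[2,3])/r[2]
def tilt(yaw,t=0):
    "tool down with closing axis (tool y) at world angle yaw+90deg-ish; then tilt t about tool y"
    return Ro.from_euler('xyz',[np.pi,0,yaw])*Ro.from_rotvec([0,t,0])
def go(p,R,grasp=True):
    "print shift (tool axes) and turn to bring grasp point (or TCP) to p"
    T=pose(); R=R.as_matrix(); p=np.array(p,float)
    if grasp: p=p-R@[0,0,manip.grip_depth]
    print('shift',np.round(T[:3,:3].T@(p-T[:3,3]),1),'turn',np.round(Ro.from_matrix(T[:3,:3].T@R).as_rotvec(),3))
```

Run:
```python
from h import *
z=np.load('top0.npz'); im,d=z['im'],z['d']; K,C=cam('top'); P=cloud(d,K,C)
hsv=cv2.cvtColor(im,cv2.COLOR_RGB2HSV)
m=((hsv[...,1]>90)&(hsv[...,0]<25)&(P[...,2]>8)&(P[...,2]<70)).astype(np.uint8)
m=cv2.morphologyEx(m,cv2.MORPH_OPEN,np.ones((2,2)))
n,l,s,c=cv2.connectedComponentsWithStats(m)
for i in range(1,n):
    if s[i,4]>60: q=P[l==i]; print(s[i],c[i].round(1),np.median(q,0).round(1),q.min(0).round(),q.max(0).round(), np.round(cv2.minAreaRect(q[:,:2].astype(np.float32)),1) if 0 else cv2.minAreaRect(q[:,:2].astype(np.float32)))
for n2,u,v in(("pedal",308,285),("pedbar",304,298),("tape",226,352),("box",645,307),("holder",601,260),("driverTip",168,285),("pushbar",270,220),("trolleyend",462,215)):
    u,v=int(u*.64),int(v*.64); print(n2,P[v,u].round(1))
# deck: wood
q=P[(m>0)&(abs(P[...,2]-62)<8)&(hsv[...,1]>60)]
print('deckz',np.median(P[130:160,190:285,2]))
cr=im[90:270,150:400]; cv2.imwrite('pics/c1.png',cv2.resize(cr[...,::-1],(800,576),interpolation=cv2.INTER_CUBIC))
```

```text
[188  78  60  13 489] [217.9  84.9] [796.7  94.5  37.5] [394. -14.  -1.] [ 831.  178. 1141.] ((607.49169921875, 83.16336822509766), (438.042236328125, 166.49293518066406), 3.560624599456787)
[424 107  18  95 774] [431.3 153.3] [ 608.6 -500.7   49.6] [ 394. -532.    5.] [ 735.  -14. 1141.] ((472.7705383300781, -326.34014892578125), (221.4241485595703, 605.9414672851562), 34.196380615234375)
[451 108  19   9  94] [457.9 111.9] [ 730.4 -583.    43.4] [ 709. -605.    4.] [ 734. -558.   90.] ((729.7640380859375, -579.4456176757812), (26.241317749023438, 44.19257736206055), 26.247337341308594)
[ 183  113  113   55 5721] [238.5 140.3] [632.1  31.8  62.9] [ 394. -122.   55.] [ 712.  185. 1141.] ((548.6502685546875, 27.278076171875), (313.0115966796875, 305.4179382324219), 2.991971254348755)
[498 115  14  90 917] [506.1 163.6] [ 577.5 -712.9   38.8] [ 394. -732.    5.] [ 717.  -14. 1141.] ((461.39190673828125, -416.3016357421875), (224.76914978027344, 785.1934814453125), 25.46414566040039)
[  9 147   8  10  61] [ 12.4 151.5] [593.2 653.8  47.2] [581. 639.  18.] [608. 670.  58.] ((594.63427734
[... 405 characters left out ...]
, (109.35181427001953, 54.40341567993164), 76.22047424316406)
[258 206  24  21 364] [269.3 215.9] [428.4 -54.7  42.9] [401. -90.  -1.] [457. -24.  50.] ((429.6051940917969, -56.38671875), (46.130428314208984, 63.65961837768555), 17.754745483398438)
[350 232  26  21 320] [363.2 241.2] [ 364.4 -311.4   43.9] [ 334. -357.   -2.] [ 394.  -14. 1141.] ((385.3594055175781, -187.6333770751953), (345.5266418457031, 46.581172943115234), 79.46019744873047)
pedal [517.1 142.9  54.9]
pedbar [492.6 146.2  82.5]
tape [398.7 296.9  -0.7]
box [ 486.8 -434.4   75.4]
holder [ 569.8 -367.2   54.6]
driverTip [517.2 400.8  16.4]
pushbar [617.3 200.9 121.2]
trolleyend [ 641.5 -120.6   75. ]
deckz 62.94782123526011
```

View pics/c1.png

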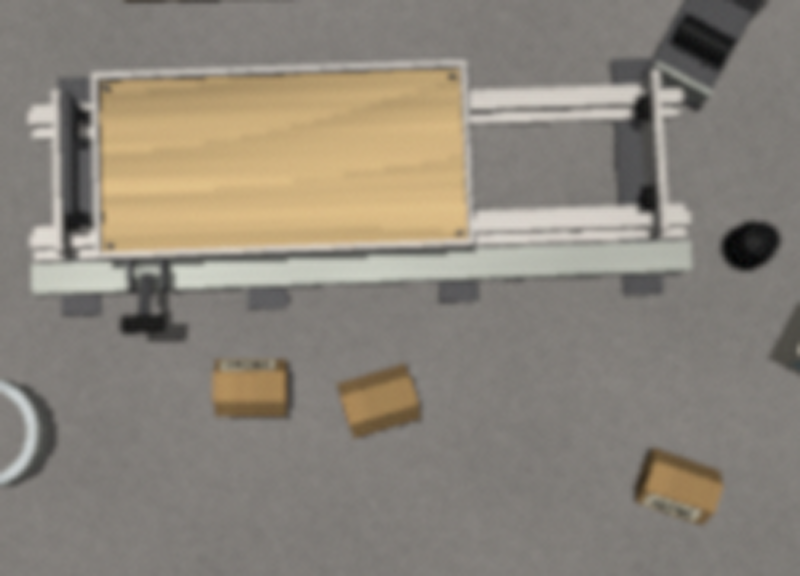

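```bash
python3 -c "
from h import *
go([420,60,250],tilt(0),False)
print(Ro.from_matrix(pose()[:3,:3]).as_matrix().round(2))"
```

```text
shift [ 421.9 -505.   -44.5] turn [-0.001  0.     0.248]
[[ 0.97  0.25 -0.  ]
 [ 0.25 -0.97  0.  ]
 [ 0.   -0.   -1.  ]]
```

Careful with the scale: shifts go in units of 20 mm and turns go in units of 0.2 rad. That gives: -190 mm is -9.5, 160 mm is 8, 0.1 rad is 0.5.

```bash
python3 nudge.py '1.6,-1.9,-0.2,0,0,0.1;3.2,-3.8,-0.4,0,0,0.2;4.8,-5.7,-0.6,0,0,0.3;6.4,-7.6,-0.75,0,0,0.4;8,-9.5,-0.95,0,0,0.5' 94 20
python3 nudge.py '1.5,-1.75,-0.2,0,0,0.1;3.1,-3.6,-0.35,0,0,0.2;4.65,-5.5,-0.55,0,0,0.35;6.25,-7.35,-0.75,0,0,0.45;7.75,-9.25,-0.9,0,0,0.55'
python3 nudge.py '1.5,-1.75,-0.15,0,0,0.05;3.1,-3.6,-0.3,0,0,0.15;4.65,-5.5,-0.4,0,0,0.2;5.25,-6.25,-0.4,0,0,0.2;5.25,-6.25,-0.4,0,0,0.2'
python3 - <<'E'
from h import *
go([420,60,250],tilt(0),False)
im,d,K,C=shot('wrist','w1.npz')
cv2.imwrite('pics/w1.png',cv2.resize(im[...,::-1],(800,600)))
E
```

```text
clock: 0.65
eef_pos: [243.6, -307.8, 224.3]
eef_rot: [-3.141, 0.0, 0.146]
wrist_force: [1.6, -0.9, 0.7]
finger_gap: 94.0
finger_force: 0.0
clock: 1.15
eef_pos: [370.1, -102.0, 242.8]
eef_rot: [3.141, -0.001, 0.037]
wrist_force: [0.9, -0.8, 0.2]
finger_gap: 94.3
finger_force: 0.0
clock: 1.65
eef_pos: [470.3, 26.7, 249.8]
eef_rot: [-3.141, 0.001, 0.001]
wrist_force: [0.1, -0.2, 0.4]
finger_gap: 94.3
finger_force: 0.0
shift [-50.2 -33.3  -0.2] turn [-0.     0.001  0.001]
```

View pics/w1.png

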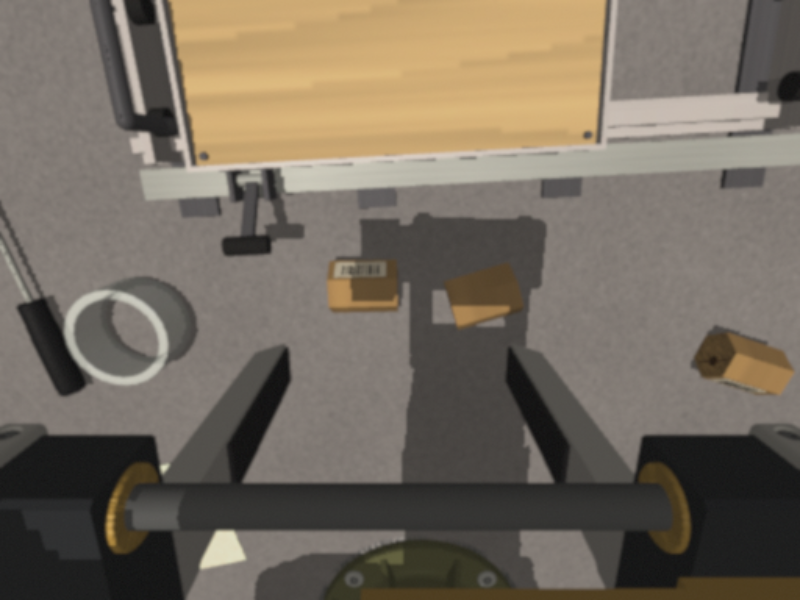

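```bash
cat >> h.py <<'E'
def cartons(im,P,zmin=30,zmax=60,ymin=-450):
    "top flats & body of brown things near z~44 (bench)"
    hsv=cv2.cvtColor(im,cv2.COLOR_RGB2HSV)
    m=((hsv[...,1]>70)&(hsv[...,0]<25)&(P[...,2]>zmin)&(P[...,2]<zmax)&(P[...,0]<520)&(P[...,0]>250)&(abs(P[...,1])<450)).astype(np.uint8)
    n,l,s,c=cv2.connectedComponentsWithStats(m)
    for i in range(1,n):
        if s[i,4]>100:
            q=P[l==i]; zt=np.percentile(q[:,2],90); t=q[abs(q[:,2]-zt)<3]
            r=cv2.minAreaRect(t[:,:2].astype(np.float32)); b=cv2.boxPoints(r); e=b[1]-b[0]; f=b[2]-b[1]
            a=e if np.hypot(*e)>np.hypot(*f) else f; ang=(np.degrees(np.arctan2(a[1],a[0])))%180
            print('carton top z',zt.round(1),'ctr',np.round(r[0],1),'size',np.round(r[1],1),'axis deg',ang.round(1),'med',np.median(t,0).round(1))
E
python3 - <<'E'
from h import *
z=np.load('w1.npz'); im,d,T=z['im'],z['d'],z['T']; K,C=cam('wrist',T); P=cloud(d,K,C)
cartons(im,P)
# pedal bar: dark, z>60, in front of trolley
g=im.max(2); m=(g<75)&(P[...,0]>440)&(P[...,0]<530)&(P[...,2]>60)&(P[...,2]<100)&(P[...,1]>80)&(P[...,1]<220)
q=P[m]; print('pedal n',m.sum(),q.mean(0).round(1),q.min(0).round(1),q.max(0).round(1)); v,u=np.nonzero(m); print(u.min(),u.max(),v.min(),v.max())
b=q[q[:,0]<q[:,0].min()+18]; print('bar',np.median(b,0),b.min(0),b.max(0))
# same from top by ray (two-view) : dark blob
z2=np.load('top0.npz'); K2,C2=cam('top'); P2=cloud(z2['d'],K2,C2); m2=(z2['im'].max(2)<75)&(abs(P2[...,0]-490)<40)&(abs(P2[...,1]-146)<40)&(P2[...,2]>60)&(P2[...,2]<100)
print('top pedal',P2[m2].mean(0),P2[m2].min(0),P2[m2].max(0))
for nm,(im_,P_) in dict(w=(im,P),t=(z2['im'],P2)).items():
    hsv=cv2.cvtColor(im_,cv2.COLOR_RGB2HSV)
    mm=(hsv[...,1]>70)&(hsv[...,0]<25)&(abs(P_[...,2]-62)<7)&(P_[...,0]>530)&(P_[...,0]<720)&(abs(P_[...,1]-30)<200)
    q=P_[mm].astype(np.float32); print(nm,'deck',cv2.minAreaRect(q[:,:2]),np.median(q[:,2]))
    bar=P_[(abs(P_[...,2]-120)<12)&(P_[...,1]>170)&(P_[...,1]<240)&(P_[...,0]>540)&(P_[...,0]<720)]
    if len(bar): print('pushbar',bar.mean(0),bar.min(0),bar.max(0))
E
```

```text
carton top z 44.5 ctr [441.1  59.5] size [62.3 28. ] axis deg 89.9 med [441.1  59.2  43.6]
carton top z 44.5 ctr [431.  -51.6] size [28.9 61.8] axis deg 107.2 med [431.8 -51.8  43.6]
carton top z 44.6 ctr [ 361.4 -311. ] size [64.1 28.5] axis deg 71.2 med [ 361.7 -310.5   43.9]
pedal n 404 [492.4 144.8  81. ] [482.5 128.6  60.4] [515.5 163.8  87. ]
142 173 134 163
bar [491.62758396 144.61103392  83.20423705] [482.4774936  128.60916978  67.59034505] [499.74914223 163.83683394  87.02935365]
top pedal [494.31408458 144.67979475  80.91411776] [484.30084615 128.17057383  60.27905873] [521.83352979 161.7530875   89.42706065]Traceback (most recent call last):
  File "<stdin>", line 14, in <module>
cv2.error: OpenCV(4.12.0) /io/opencv/modules/imgproc/src/convhull.cpp:143: error: (-215:Assertion failed) total >= 0 && (depth == CV_32F || depth == CV_32S) in function 'convexHull'
```

Converted, 140 mm is 7, 110 mm is 5.5.

```bash
python3 nudge.py '0.25,-1.5,1.25,0,0,0;0.5,-3,2.5,0,0,0;0.7,-4.5,4,0,0,0;0.9,-5.9,5.5,0,0,0;0.9,-5.9,7,0,0,0' 0 20
python3 nudge.py '0,0,0,0,0,0;0,0,0,0,0,0;0,0,0,0,0,0'
python3 - <<'E'
from h import *
go([488,145.5,92],tilt(0),False)
z2=np.load('top0.npz'); K2,C2=cam('top'); P_=cloud(z2['d'],K2,C2); hsv=cv2.cvtColor(z2['im'],cv2.COLOR_RGB2HSV)
mm=(hsv[...,1]>60)&(hsv[...,0]<25)&(abs(P_[...,2]-62)<7)&(P_[...,0]>530)&(P_[...,0]<720)&(abs(P_[...,1]-30)<200)
q=P_[mm].astype(np.float32); print('deck',cv2.minAreaRect(q[:,:2]),np.median(q[:,2]))
bar=P_[(abs(P_[...,2]-120)<12)&(P_[...,1]>170)&(P_[...,1]<240)&(P_[...,0]>540)&(P_[...,0]<720)]
if len(bar): print('pushbar',bar.mean(0),bar.min(0),bar.max(0))
E
```

```text
clock: 2.2
eef_pos: [487.7, 143.9, 109.5]
eef_rot: [-3.141, -0.0, -0.001]
wrist_force: [0.9, 0.5, -0.1]
finger_gap: 57.5
finger_force: 0.0
clock: 2.5
eef_pos: [488.7, 142.1, 112.4]
eef_rot: [-3.141, -0.003, -0.003]
wrist_force: [-0.5, -1.0, 1.0]
finger_gap: 33.1
finger_force: 0.0
shift [-0.8 -3.4 20.4] turn [-0.    -0.003 -0.003]Traceback (most recent call last):
  File "<stdin>", line 5, in <module>
cv2.error: OpenCV(4.12.0) /io/opencv/modules/imgproc/src/convhull.cpp:143: error: (-215:Assertion failed) total >= 0 && (depth == CV_32F || depth == CV_32S) in function 'convexHull'
```

Converted, 20 mm is 1, 15 mm is 0.75.

```bash
python3 nudge.py '0,-0.15,0,0,0,0;0,-0.15,0.25,0,0,0;0,-0.15,0.5,0,0,0;0,-0.15,0.75,0,0,0;0,-0.15,1,0,0,0'
python3 nudge.py '-0.05,0,0.4,0,0,0;-0.2,0,0.75,0,0,0;-0.35,0,1.1,0,0,0;-0.45,0,1.4,0,0,0;-0.55,0,1.7,0,0,0'
python3 nudge.py '0,0,0.3,0,0,0;-0.05,0,0.6,0,0,0;-0.05,0,0.75,0,0,0;-0.05,0,0.75,0,0,0'
python3 - <<'E'
from h import *
z2=np.load('top0.npz'); K2,C2=cam('top'); P_=cloud(z2['d'],K2,C2); hsv=cv2.cvtColor(z2['im'],cv2.COLOR_RGB2HSV)
mm=(hsv[...,1]>60)&(hsv[...,0]<25)&(abs(P_[...,2]-62)<7)&(P_[...,0]>530)&(P_[...,0]<720)&(abs(P_[...,1]-30)<200)
q=np.ascontiguousarray(P_[mm][:,:2].astype(np.float32)); print('deck',cv2.minAreaRect(q),np.median(P_[mm][:,2]))
bar=P_[(abs(P_[...,2]-120)<12)&(P_[...,1]>170)&(P_[...,1]<240)&(P_[...,0]>540)&(P_[...,0]<720)]
if len(bar): print('pushbar',bar.mean(0),bar.min(0),bar.max(0))
E
```

```text
clock: 3.0
eef_pos: [487.8, 145.8, 89.9]
eef_rot: [3.142, 0.0, -0.002]
wrist_force: [-0.3, -0.6, 0.2]
finger_gap: 0.2
finger_force: 0.0
clock: 3.5
eef_pos: [476.3, 145.8, 56.0]
eef_rot: [3.141, 0.001, -0.002]
wrist_force: [-4.0, -2.0, 7.3]
finger_gap: 0.2
finger_force: 3.9
clock: 3.9
eef_pos: [476.4, 146.0, 44.7]
eef_rot: [-3.141, -0.001, -0.002]
wrist_force: [-22.7, -5.9, 56.6]
finger_gap: 0.2
finger_force: 28.4
deck ((635.1005859375, 34.58103942871094), (148.99887084960938, 310.04058837890625), 3.255753755569458) 62.92274247265436
pushbar [622.9865283  204.53983909 122.15770408] [574.19931343 196.87047875 108.93203167] [673.32155969 213.09750214 128.33969387]
```

Converted, -60 mm is -3, -20 mm is -1.

```bash
python3 nudge.py '0,0,-1,0,0,0;0,0,-2.5,0,0,0;-0.5,1,-3,0,0,0;-1.2,2.75,-3,0,0,0;-1.8,4.3,-3,0,0,0' 94 20
python3 nudge.py '0,0,0,0,0,0;0,0,0,0,0,0;0,0,0,0,0,0'
python3 - <<'E'
from h import *
s=manip.read_state(); print(s['joints'].round(3))
go([441,59.5,22],tilt(0))
K,C=cam('side'); print('side cam at',C[:3,3],'dir',C[:3,2])
im,d,K,C=shot('wrist','w2.npz'); P=cloud(d,K,C)
cartons(im,P)
m=(im.max(2)<75)&(P[...,0]>440)&(P[...,0]<500)&(P[...,2]>30)&(P[...,2]<100)&(P[...,1]>110)&(P[...,1]<180)
print('pedal',P[m].mean(0),P[m].max(0),P[m].min(0))
E
```

```text
clock: 4.4
eef_pos: [439.0, 59.1, 101.2]
eef_rot: [3.142, -0.0, -0.001]
wrist_force: [0.1, -0.4, 0.9]
finger_gap: 37.4
finger_force: 0.0
clock: 4.7
eef_pos: [440.1, 60.6, 101.3]
eef_rot: [-3.141, -0.0, -0.002]
wrist_force: [0.7, 0.5, 0.2]
finger_gap: 61.1
finger_force: 0.0
[0.054 0.191 1.922 0.    1.029 1.627]
shift [ 0.9  1.1 98.1] turn [-0.    -0.    -0.002]
side cam at [-79.55885668 666.13453411 948.60840868] dir [ 0.47068159 -0.54560736 -0.69337684]
carton top z 44.4 ctr [441.1  59.7] size [28.9 62. ] axis deg 90.9 med [441.9  59.4  43.6]
carton top z 44.4 ctr [431.9 -51.4] size [28.6 62.6] axis deg 107.6 med [432.4 -51.8  43.7]
pedal [478.45952228 144.09371968  46.22997701] [499.44023507 162.97705362  50.02748135] [469.94367028 127.94076069  35.30407519]
```

Converted, 90 mm is 4.5, 10 mm is 0.5.

```bash
python3 nudge.py '0.05,0.05,0.5,0,0,0;0.05,0.05,2,0,0,0;0.05,0.05,3.5,0,0,0;0.05,0.05,4.5,0,0,0;0.05,0.05,4.85,0,0,0' 94 25
python3 nudge.py '0,0,0,0,0,0;0,0,0,0,0,0;0,0,0,0,0,0;0,0,0,0,0,0;0,0,0,0,0,0' 55 25
python3 nudge.py '0,0,-1,0,0,0;0,0,-3,0,0,0;0,0,-5,0,0,0;0,0,-7,0,0,0;0,0,-9,0,0,0'
python3 -c "
from h import *
s=manip.read_state();print(s['joints'].round(4),s['eef_pos'],s['eef_rot'])"
python3 nudge.py '0,0,0,0.75,0,0;0,0,0,1.5,0,0;0,0,0,2.25,0,0;0,0,0,3,0,0;0,0,0,3,0,0'
python3 -c "
from h import *
s=manip.read_state();print(s['joints'].round(4),s['eef_pos'],s['eef_rot'])"
```

```text
clock: 5.25
eef_pos: [439.5, 59.3, 2.0]
eef_rot: [3.141, 0.004, -0.001]
wrist_force: [-0.1, -0.5, 2.1]
finger_gap: 93.7
finger_force: 0.0
clock: 5.75
eef_pos: [441.1, 59.0, 5.1]
eef_rot: [-3.142, -0.001, -0.002]
wrist_force: [-0.8, -0.6, 6.0]
finger_gap: 62.0
finger_force: 24.9
clock: 6.25
eef_pos: [440.4, 59.0, 186.4]
eef_rot: [-3.142, -0.0, -0.002]
wrist_force: [0.9, -0.2, -0.1]
finger_gap: 62.0
finger_force: 24.9
[ 0.0507  0.0804  1.8285 -0.      1.2323  1.6237] [440.36257476  58.97205872 186.386854  ] [-3.14157086e+00 -4.17159279e-04 -2.22258272e-03]
clock: 6.75
eef_pos: [440.4, 57.4, 183.4]
eef_rot: [-2.538, 0.002, -0.006]
wrist_force: [0.3, -0.6, -0.9]
finger_gap: 62.0
finger_force: 24.9
[-0.2967  0.1549  1.873   0.5902  1.3536  1.079 ] [440.41621009  57.4486371  183.37650731] [-2.53767026e+00  2.43602144e-03 -5.97215400e-03]
```

```bash
cat > fk.py <<'E'
import numpy as np
from scipy.optimize import least_squares
from scipy.spatial.transform import Rotation as Ro
D=[([-1.3896,.3005,1.5216,0,1.3207,-.0666],[134.84,-532.93,204.87]),([.0507,.0804,1.8285,0,1.2323,1.6237],[440.36,58.97,186.39]),([-.2967,.1549,1.873,.5902,1.3536,1.079],[440.4,57.4,183.4]),([.054,.191,1.922,0,1.029,1.627],[440.1,60,101.3])]
def fk(q,p):
    h,L1,L2,d,e=p; R=Ro.from_euler('ZY',[q[0],q[1]]); x=np.array([0,0,h])+R.apply([0,0,L1]); R=R*Ro.from_euler('Y',q[2]); x=x+R.apply([e,0,L2]); R=R*Ro.from_euler('ZY',[q[3],q[4]]); x=x+R.apply([0,0,d]); return x,R*Ro.from_euler('Z',q[5])
r=least_squares(lambda p:np.r_[np.ravel([fk(q,p)[0]-x for q,x in D]),(p[4])*.05],[200,590,390,400,0])
p=r.x
if __name__=='__main__':
    print(p.round(1),np.abs(r.fun).max())
    lo=np.array([-3.03,-.79,.23,-1.04,0,-2.55]);hi=np.array([3.03,2.21,2.52,4.18,3.07,2.55])
    F=fk(D[2][0],p)[1].as_matrix(); E=Ro.from_euler('xyz',[-2.538,.0024,-.006]).as_matrix(); off=Ro.from_matrix(F.T@E); print('flange->tool',off.as_rotvec().round(3))
    for nm,pos,tl,yaw in [(f'y{y}',(635-.057*(y-35),y,85),1.047,np.pi/2+.057) for y in(105,35,-40)]:
        R=Ro.from_euler('xyz',[np.pi,0,yaw]); R=Ro.from_rotvec([tl,0,0])*R if 1 else R
        t=np.array(pos)+R.apply([0,0,18.8])
        best=None
        for q0 in ([-.4,.4,1.6,.8,1.6,0],[-.4,.8,1,1.5,1.5,-1],[0,.2,1.9,.5,1.2,1]):
            s=least_squares(lambda q:np.r_[(fk(q,p)[0]-t)/100,((fk(q,p)[1]*off).inv()*R).as_rotvec()],q0,bounds=(lo,hi))
            if best is None or s.cost<best.cost: best=s
        print(nm,best.cost,best.x.round(2))
E
python3 fk.py
```

```text
[278.1 413.7 447.7 329.9  29.8] 36.37552141505953
flange->tool [-0.    -0.     1.571]
y105 2.6474221283023733e-30 [-0.25  0.88  1.36  1.01  1.43 -0.75]
y35 9.667934127742686e-31 [-0.35  0.93  1.27  0.95  1.52 -0.76]
y-40 1.574623278150836e-24 [-0.45  0.99  1.14  0.9   1.62 -0.76]
```

```bash
cat >> h.py <<'E'
DC=np.array([635.,34.6]); DY=.057
def deckpt(x,y,z): c,s=np.cos(DY),np.sin(DY); return [DC[0]+c*x-s*y,DC[1]+s*x+c*y,z]
def lean(t): return Ro.from_rotvec(t*np.array([np.cos(DY),np.sin(DY),0]))*tilt(np.pi/2+DY)
E
python3 -c "
from h import *
go(deckpt(0,85,200),lean(0))
go(deckpt(0,85,160),lean(1.047))"
```

```text
shift [189.4 -51.   37.3] turn [-0.464 -0.49  -1.58 ]
shift [188.4 -47.   71.7] turn [ 0.385  0.314 -1.587]
```

Converted, -20 mm is -1, 20 mm is 1, 0.16 rad is 0.8.

```bash
python3 nudge.py '1,-0.25,0,0.16,0.13,-0.66;2,-0.5,0,0.32,0.26,-1.32;3,-0.75,0,0.48,0.39,-1.985;4,-1,0,0.64,0.525,-2.645;4.75,-1.2,0.5,0.8,0.655,-3.305'
python3 -c "
from h import *
go(deckpt(0,85,160),lean(1.047))"
```

```text
clock: 7.25
eef_pos: [537.0, 84.7, 190.8]
eef_rot: [-2.504, -0.504, 0.476]
wrist_force: [0.4, 1.0, -1.0]
finger_gap: 62.2
finger_force: 24.9
shift [72.8 48.7 71. ] turn [ 0.226  0.19  -0.914]
```

Converted, 60 mm is 3, 58 mm is 2.9, -0.65 rad is -3.25.

```bash
python3 nudge.py '0.6,0.4,0.6,0.16,0.13,-0.65;1.2,0.8,1.2,0.32,0.265,-1.3;1.85,1.2,1.8,0.48,0.4,-1.95;2.4,1.65,2.35,0.645,0.54,-2.6;3,2,2.9,0.805,0.675,-3.25'
python3 -c "
from h import *
go(deckpt(0,85,160),lean(1.047))"
```

```text
clock: 7.75
eef_pos: [611.9, 127.0, 156.3]
eef_rot: [-2.808, -0.946, 1.158]
wrist_force: [-0.3, -0.4, -0.9]
finger_gap: 62.0
finger_force: 24.9
shift [ 4.1 16.8 10.6] turn [ 0.063  0.055 -0.266]
```

```bash
python3 nudge.py '0.1,0.4,0.25,0.15,0.135,-0.665;0.2,0.85,0.55,0.315,0.275,-1.33;0.2,0.85,0.55,0.315,0.275,-1.33'
python3 -c "
from h import *
go(deckpt(0,85,160),lean(1.047));go(deckpt(0,85,85.5),lean(1.047));print(manip.read_state()['joints'].round(2))
im,d,K,C=shot('wrist','w3.npz')
cv2.imwrite('pics/w3.png',im[...,::-1])
"
```

```text
clock: 8.05
eef_pos: [629.3, 136.1, 149.4]
eef_rot: [-3.134, -1.047, 1.619]
wrist_force: [-0.6, 0.3, -1.6]
finger_gap: 61.8
finger_force: 24.9
shift [ 0.9 -0.1 -0.9] turn [-0.    -0.    -0.004]
shift [-63.6   0.2  36.3] turn [-0.    -0.    -0.004]
[-0.21  0.72  1.37  0.99  1.52 -0.57]
```

View pics/w3.png

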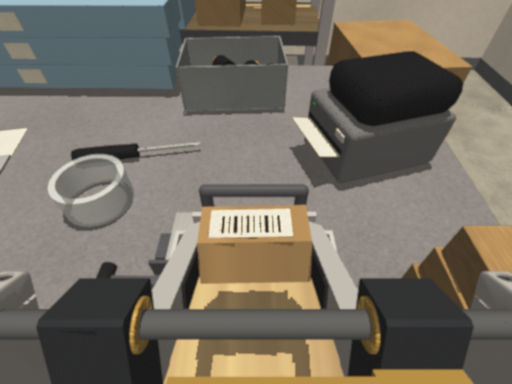

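Careful with the scale: shifts go in units of 20 mm and turns go in units of 0.2 rad. That gives: -61 mm is -3.05, -55 mm is -2.75.

```bash
python3 nudge.py '-1,0,0.55,0,0,0;-2,0,1.15,0,0,0;-2.75,0,1.55,0,0,0;-3.05,0,1.75,0,0,0;-3.05,0,1.75,0,0,0'
python3 nudge.py '-0.1,0,0.05,0,0,0;-0.125,0,0.075,0,0,0;-0.125,0,0.075,0,0,0'
python3 nudge.py '0,0,0,0,0,0;0,0,0,0,0,0;0,0,0,0,0,0' 76
python3 -c "
from h import *
go(deckpt(0,85,85.5),lean(1.047))"
```

```text
clock: 8.6
eef_pos: [628.7, 134.9, 80.0]
eef_rot: [-3.131, -1.049, 1.613]
wrist_force: [-0.5, -0.0, -0.6]
finger_gap: 62.2
finger_force: 24.9
clock: 8.9
eef_pos: [629.2, 134.7, 78.0]
eef_rot: [-3.137, -1.05, 1.618]
wrist_force: [0.9, -0.0, -0.7]
finger_gap: 62.2
finger_force: 24.9
clock: 9.2
eef_pos: [629.1, 134.8, 77.6]
eef_rot: [-3.136, -1.05, 1.618]
wrist_force: [0.0, 1.2, 0.5]
finger_gap: 75.9
finger_force: 0.0
shift [-0.9  0.2  1.6] turn [ 0.003 -0.003 -0.005]
```

Converted, -90 mm is -4.5, -110 mm is -5.5.

```bash
python3 nudge.py '0,0,-1,0,0,0;0,0,-2.5,0,0,0;0,0,-4.5,0,0,0;0,0,-5.5,0,0,0' 90
python3 -c "
from h import *
go([431.5,-51.5,120],tilt(.307))"
```

```text
clock: 9.6
eef_pos: [634.7, 35.9, 134.6]
eef_rot: [-3.14, -1.049, 1.619]
wrist_force: [0.4, 0.2, 0.3]
finger_gap: 90.3
finger_force: 0.0
shift [ -67.5 -207.3  -50.2] turn [-0.685 -0.888  1.184]
```

Converted, -90 mm is -4.5, -72 mm is -3.6, 0.538 rad is 2.69.

```bash
python3 nudge.py '0,-0.9,-0.75,-0.31,-0.405,0.54;0,-1.8,-1.5,-0.625,-0.805,1.075;0,-2.7,-2.25,-0.935,-1.21,1.615;0,-3.6,-2.5,-1.245,-1.615,2.15;0,-4.5,-2.5,-1.555,-2.02,2.69' 94
python3 -c "
from h import *
go([431.5,-51.5,120],tilt(.307))"
```

```text
clock: 10.1
eef_pos: [546.0, -10.6, 158.8]
eef_rot: [-2.926, -0.561, 0.906]
wrist_force: [0.7, -0.1, -0.9]
finger_gap: 93.9
finger_force: 0.0
shift [-117.7  -64.6    8. ] turn [-0.371 -0.481  0.641]
```

```bash
python3 nudge.py '-1.15,-0.65,0.05,-0.31,-0.405,0.54;-2.3,-1.3,0.1,-0.625,-0.805,1.075;-3.5,-1.95,0.2,-0.935,-1.21,1.615;-4.7,-2.6,0.3,-1.245,-1.615,2.15;-5.85,-3.2,0.4,-1.555,-2.02,2.69' 94
python3 nudge.py '0,0,0,-0.3,-0.385,0.515;0,0,0,-0.3,-0.385,0.515'
python3 - <<'E'
from h import *
go([431.5,-51.5,22.5],tilt(.307))
im,d,K,C=shot('wrist','w4.npz'); P=cloud(d,K,C); cartons(im,P)
im,d,K,C=shot('top','t4.npz'); P=cloud(d,K,C); cartons(im,P)
cv2.imwrite('pics/t4.png',cv2.resize(im[90:270,150:400,::-1],(800,576),interpolation=cv2.INTER_CUBIC))
E
```

```text
clock: 10.6
eef_pos: [432.5, -51.2, 100.7]
eef_rot: [-3.086, -0.079, 0.409]
wrist_force: [-0.0, -0.7, -0.5]
finger_gap: 93.9
finger_force: 0.0
clock: 10.8
eef_pos: [433.7, -49.8, 100.8]
eef_rot: [-3.14, -0.0, 0.31]
wrist_force: [0.4, 0.2, -0.2]
finger_gap: 93.8
finger_force: 0.0
shift [-2.7  1.1 97.1] turn [-0.002 -0.     0.003]
carton top z 44.3 ctr [431.7 -51.5] size [28.9 62. ] axis deg 108.1 med [431.9 -51.5  43.6]
carton top z 47.0 ctr [ 363.  -312.1] size [61.  28.9] axis deg 74.2 med [ 362.4 -310.5   45.8]
```

View pics/t4.png

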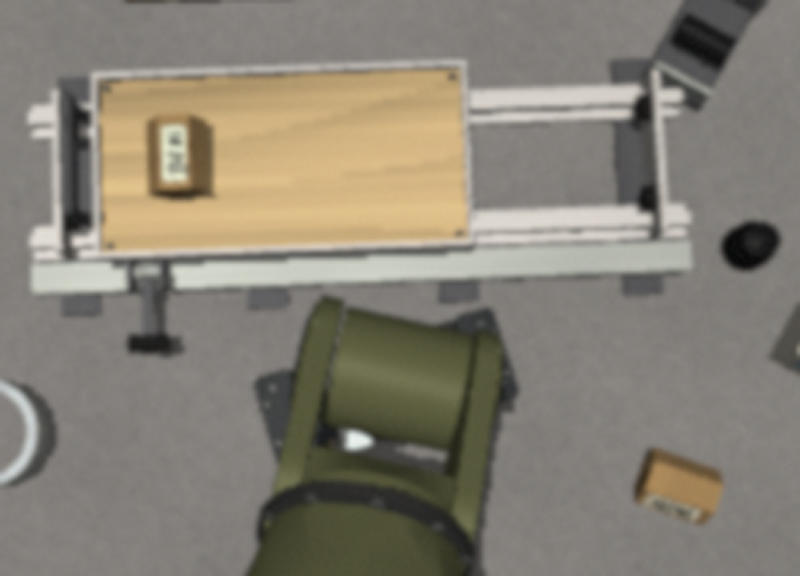

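Converted, -2 mm is -0.1, 1 mm is 0.05.

```bash
python3 nudge.py '-0.1,0.05,1,0,0,0;-0.1,0.05,2.5,0,0,0;-0.1,0.05,3.75,0,0,0;-0.1,0.05,4.6,0,0,0;-0.1,0.05,4.85,0,0,0' 94 25
python3 nudge.py '0,0,0,0,0,0;0,0,0,0,0,0;0,0,0,0,0,0;0,0,0,0,0,0;0,0,0,0,0,0' 55 25
python3 nudge.py '0,0,-1,0,0,0;0,0,-3,0,0,0;0,0,-5,0,0,0;0,0,-7,0,0,0;0,0,-9,0,0,0'
python3 -c "
from h import *
go(deckpt(0,10,200),lean(1.047))"
```

```text
clock: 11.4
eef_pos: [430.8, -51.4, 1.6]
eef_rot: [-3.135, 0.0, 0.316]
wrist_force: [0.1, 0.2, -0.4]
finger_gap: 93.9
finger_force: 0.0
clock: 11.9
eef_pos: [432.0, -51.0, 3.4]
eef_rot: [-3.138, -0.002, 0.314]
wrist_force: [-0.6, -0.4, 7.1]
finger_gap: 61.7
finger_force: 25.0
clock: 12.4
eef_pos: [431.3, -51.5, 184.7]
eef_rot: [-3.138, -0.001, 0.314]
wrist_force: [0.4, -0.0, -0.0]
finger_gap: 62.1
finger_force: 25.0
shift [227.1 -44.3  -5.5] turn [ 0.681  0.883 -1.185]
```

Converted, 108 mm is 5.4, 88 mm is 4.4, -0.538 rad is -2.69.

```bash
python3 nudge.py '1.1,-0.2,0,0.31,0.405,-0.54;2.2,-0.4,0,0.625,0.805,-1.075;3.3,-0.6,0,0.935,1.21,-1.615;4.4,-0.85,0,1.245,1.615,-2.15;5.4,-1.05,0,1.555,2.02,-2.69'
python3 -c "
from h import *
go(deckpt(0,10,200),lean(1.047))"
```

```text
clock: 12.9
eef_pos: [528.7, 2.1, 183.6]
eef_rot: [-2.937, -0.472, 0.819]
wrist_force: [-0.9, 1.3, -0.5]
finger_gap: 61.8
finger_force: 25.0
shift [105.2  45.   37.5] turn [ 0.371  0.475 -0.641]
```

Converted, 90 mm is 4.5, 72 mm is 3.6, -0.538 rad is -2.69.

```bash
python3 nudge.py '0.9,0.4,0.35,0.31,0.405,-0.54;1.8,0.8,0.65,0.625,0.805,-1.075;2.7,1.2,1,0.935,1.21,-1.615;3.6,1.55,1.3,1.245,1.615,-2.15;4.5,1.9,1.6,1.555,2.02,-2.69'
python3 nudge.py '0.5,0.35,0.2,0.3,0.365,-0.515;0.5,0.35,0.2,0.3,0.365,-0.515'
python3 - <<'E'
from h import *
go(deckpt(0,10,160),lean(1.047))
p=np.array(deckpt(0,10,200)); ims=[]
for n in('side','top'):
    im,d,K,C=shot(n,n+'5.npz'); c=np.linalg.inv(C)@np.r_[p,1]; u=int(c[0]/c[2]*K[0,0]+K[0,2]); v=int(c[1]/c[2]*K[1,1]+K[1,2]); print(u,v)
    ims.append(cv2.resize(im[max(0,v-45):v+45,max(0,u-45):u+45,::-1],(400,400),interpolation=cv2.INTER_CUBIC))
cv2.imwrite('pics/st5.png',np.hstack(ims))
E
```

```text
clock: 13.4
eef_pos: [618.0, 51.9, 188.8]
eef_rot: [-3.044, -0.971, 1.441]
wrist_force: [-1.2, -0.4, -0.7]
finger_gap: 61.9
finger_force: 25.0
clock: 13.6
eef_pos: [625.7, 60.8, 192.3]
eef_rot: [-3.134, -1.048, 1.619]
wrist_force: [-0.4, 0.4, -1.8]
finger_gap: 62.0
finger_force: 25.0
shift [-36.3   8.   20.5] turn [-0.    -0.001 -0.004]
202 150
231 126
```

View pics/st5.png

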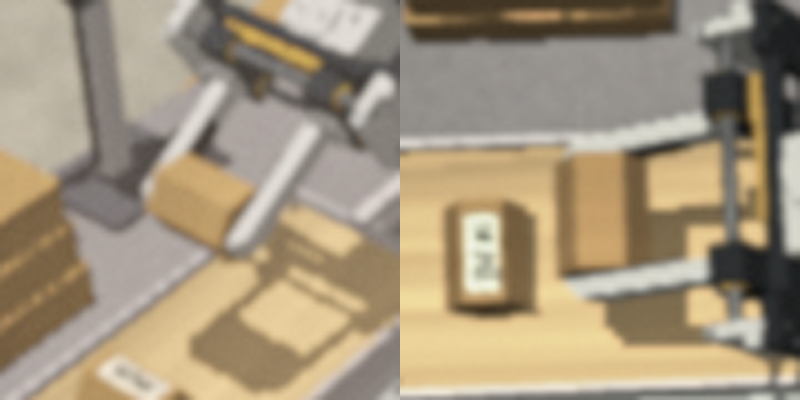

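Converted, 60 mm is 3, 45 mm is 2.25, 0.55 rad is 2.75.

```bash
python3 nudge.py '0.75,0,-0.5,0,0.75,0;1.5,0,-1,0,1.5,0;2.25,0,-1.5,0,2.25,0;3,0,-2,0,2.75,0;3,0,-2,0,2.75,0'
python3 - <<'E'
from h import *
go(deckpt(0,10,160),lean(1.047))
T=pose(); p=T[:3,3]+T[:3,:3]@[0,0,-18.8]; print(p, manip.read_state()['eef_rot'])
n='side'
im,d,K,C=shot(n,n+'6.npz'); c=np.linalg.inv(C)@np.r_[p,1]; u=int(c[0]/c[2]*K[0,0]+K[0,2]); v=int(c[1]/c[2]*K[1,1]+K[1,2]); print(u,v)
cv2.imwrite('pics/s6.png',cv2.resize(im[max(0,v-35):v+35,max(0,u-35):u+35,::-1],(400,400),interpolation=cv2.INTER_CUBIC))
E
```

```text
clock: 14.2
eef_pos: [625.3, 55.6, 266.4]
eef_rot: [-0.224, -1.545, -1.297]
wrist_force: [0.6, -0.2, -1.8]
finger_gap: 62.1
finger_force: 25.0
shift [-115.8    9.1    1.9] turn [ 0.005 -0.549 -0.007]
[626.27673725  36.87499786 265.88543952] [-0.22394125 -1.54533659 -1.29651303]
204 131
```

View pics/s6.png

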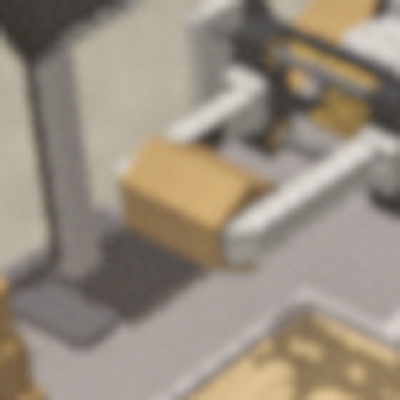

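```bash
python3 -c "
from h import *
go(deckpt(0,0,120),lean(0))"
```

```text
shift [-164.4    9.2  -25.2] turn [ 1.000e-03 -1.592e+00 -8.000e-03]
```

```bash
python3 nudge.py '-0.7,0.05,-0.15,0,-0.725,0;-1.4,0.1,-0.3,0,-1.45,0;-2.1,0.15,-0.45,0,-2.175,0;-2.8,0.2,-0.6,0,-2.9,0;-3.5,0.25,-0.75,0,-3.625,0'
python3 -c "
from h import *
go(deckpt(0,0,120),lean(0))"
```

```text
clock: 14.75
eef_pos: [631.5, 41.5, 196.4]
eef_rot: [3.14, -0.859, 1.622]
wrist_force: [0.0, 0.5, -1.7]
finger_gap: 62.0
finger_force: 25.0
shift [-76.7   3.1  56.9] turn [ 0.003 -0.859 -0.006]
```

Converted, -65 mm is -3.25, -52 mm is -2.6, -0.725 rad is -3.625.

```bash
python3 nudge.py '-0.65,0.05,0.45,0,-0.725,0;-1.3,0.05,0.95,0,-1.45,0;-1.95,0.1,1.4,0,-2.175,0;-2.6,0.1,1.9,0,-2.9,0;-3.25,0.15,2.4,0,-3.625,0'
python3 nudge.py '0,0,0,0,-0.65,0;0,0,0,0,-0.65,0'
python3 -c "
from h import *
go(deckpt(0,0,85.5),lean(0))"
```

```text
clock: 15.25
eef_pos: [635.3, 36.8, 117.3]
eef_rot: [3.137, -0.136, 1.624]
wrist_force: [0.7, -0.0, -2.0]
finger_gap: 62.0
finger_force: 25.0
clock: 15.45
eef_pos: [634.6, 39.8, 116.9]
eef_rot: [3.14, -0.009, 1.628]
wrist_force: [0.6, -0.7, 0.1]
finger_gap: 61.8
finger_force: 25.0
shift [-5.7 -0.  50.2] turn [ 0.002 -0.009 -0.   ]
```

Converted, -3 mm is -0.15, 50 mm is 2.5, -0.009 rad is -0.045.

```bash
python3 nudge.py '-0.15,0,0.75,0,-0.025,0;-0.3,0,1.5,0,-0.045,0;-0.3,0,2.1,0,-0.045,0;-0.3,0,2.4,0,-0.045,0;-0.3,0,2.5,0,-0.045,0'
python3 nudge.py '0,0,0,0,0,0;0,0,0,0,0,0;0,0,0,0,0,0;0,0,0,0,0,0' 76
python3 nudge.py '0.14,0,-0.01,0,0.75,0;0.28,0,-0.04,0,1.5,0;0.41,0,-0.095,0,2.25,0;0.53,0,-0.165,0,3,0;0.64,0,-0.25,0,3.75,0'
python3 nudge.py '0.14,0,-0.01,0,0.75,0;0.275,0,-0.04,0,1.485,0;0.275,0,-0.04,0,1.485,0'
python3 -c "
from h import *
go(deckpt(0,0,85.5),lean(1.047))"
python3 nudge.py '0,0,0,0,0,0;0,0,0,0,0,0;0,0,0,0,0,0;0,0,0,0,0,0' 55 25
python3 -c "
from h import *
go(deckpt(0,0,85.5),lean(1.047))"
```

```text
clock: 15.95
eef_pos: [634.0, 31.8, 65.0]
eef_rot: [-3.137, -0.006, 1.622]
wrist_force: [-13.1, -2.1, 19.8]
finger_gap: 62.2
finger_force: 25.0
clock: 16.35
eef_pos: [634.3, 32.5, 65.0]
eef_rot: [-3.139, -0.006, 1.623]
wrist_force: [0.4, 0.3, -0.6]
finger_gap: 75.7
finger_force: 0.0
clock: 16.85
eef_pos: [634.2, 44.9, 71.2]
eef_rot: [-3.141, -0.762, 1.622]
wrist_force: [-0.3, 0.7, 0.4]
finger_gap: 76.2
finger_force: 0.0
clock: 17.15
eef_pos: [632.5, 47.5, 71.5]
eef_rot: [-3.125, -1.057, 1.606]
wrist_force: [0.9, 0.4, -0.2]
finger_gap: 76.0
finger_force: 0.0
shift [5.6 1.7 0.6] turn [ 0.003 -0.01  -0.011]
clock: 17.55
eef_pos: [633.8, 49.4, 75.6]
eef_rot: [-3.139, -1.052, 1.622]
wrist_force: [0.4, 0.9, 2.0]
finger_gap: 62.0
finger_force: 25.0
shift [1.2 0.4 1. ] turn [ 0.003 -0.005 -0.003]
```

Converted, 13 mm is 0.65, -7.5 mm is -0.375.

```bash
python3 nudge.py '0.3,0,-0.2,0,0,0;0.65,0,-0.375,0,0,0;0.85,0,-0.5,0,0,0'
python3 nudge.py '-0.14,0,-0.01,0,-0.75,0;-0.28,0,-0.04,0,-1.5,0;-0.41,0,-0.095,0,-2.25,0;-0.53,0,-0.165,0,-3,0;-0.64,0,-0.25,0,-3.75,0'
python3 nudge.py '-0.14,0,-0.01,0,-0.75,0;-0.275,0,-0.04,0,-1.485,0;-0.275,0,-0.04,0,-1.485,0'
python3 - <<'E'
from h import *
go(deckpt(0,0,86),lean(0))
im,d,K,C=shot('top','t7.npz'); p=deckpt(0,0,84); c=np.linalg.inv(C)@np.r_[p,1]; u=int(c[0]/c[2]*K[0,0]+K[0,2]); v=int(c[1]/c[2]*K[1,1]+K[1,2])
im2=np.load('w3.npz')
w,dw,_,_=shot('wrist','w7.npz')
cv2.imwrite('pics/w7.png',np.hstack([cv2.resize(im[v-50:v+50,u-60:u+60,::-1],(384,320)),cv2.resize(w[...,::-1],(416,320))]))
E
```

```text
clock: 17.85
eef_pos: [633.8, 48.5, 95.4]
eef_rot: [-3.138, -1.053, 1.62]
wrist_force: [0.3, -0.4, -1.0]
finger_gap: 61.8
finger_force: 25.0
clock: 18.35
eef_pos: [634.7, 37.3, 87.1]
eef_rot: [3.141, -0.297, 1.622]
wrist_force: [1.3, 0.7, -0.6]
finger_gap: 61.8
finger_force: 25.0
clock: 18.65
eef_pos: [634.5, 34.8, 85.9]
eef_rot: [-3.14, -0.003, 1.627]
wrist_force: [0.3, 0.5, -1.1]
finger_gap: 61.7
finger_force: 25.0
shift [-0.3  0.5 18.7] turn [-0.001 -0.003 -0.001]
```

View pics/w7.png

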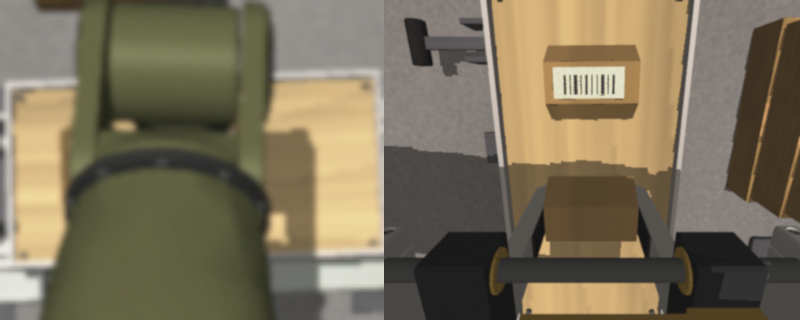

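Converted, 18.5 mm is 0.925, 14 mm is 0.7.

```bash
python3 nudge.py '0,0,0.4,0,0,0;0,0,0.7,0,0,0;0,0,0.925,0,0,0;0,0,0.925,0,0,0'
python3 nudge.py '0,0,0,0,0,0;0,0,0,0,0,0;0,0,0,0,0,0;0,0,0,0,0,0' 76
python3 nudge.py '0.14,0,-0.01,0,0.75,0;0.28,0,-0.04,0,1.5,0;0.41,0,-0.095,0,2.25,0;0.53,0,-0.165,0,3,0;0.64,0,-0.25,0,3.75,0'
python3 nudge.py '0.14,0,-0.01,0,0.75,0;0.275,0,-0.04,0,1.485,0;0.275,0,-0.04,0,1.485,0'
python3 nudge.py '0,0,0,0,0,0;0,0,0,0,0,0;0,0,0,0,0,0;0,0,0,0,0,0' 55 25
python3 -c "
from h import *
go(deckpt(0,0,86),lean(1.047))"
python3 nudge.py '0.3,0,-0.2,0,0,0;0.65,0,-0.375,0,0,0;0.85,0,-0.5,0,0,0'
python3 nudge.py '-0.14,0,-0.01,0,-0.75,0;-0.28,0,-0.04,0,-1.5,0;-0.41,0,-0.095,0,-2.25,0;-0.53,0,-0.165,0,-3,0;-0.64,0,-0.25,0,-3.75,0'
python3 nudge.py '-0.14,0,-0.01,0,-0.75,0;-0.275,0,-0.04,0,-1.485,0;-0.275,0,-0.04,0,-1.485,0'
python3 - <<'E'
from h import *
go(deckpt(0,0,86),lean(0))
w,dw,_,_=shot('wrist','w8.npz')
cv2.imwrite('pics/w8.png',cv2.resize(w[...,::-1],(416,320)))
E
```

```text
clock: 19.15
eef_pos: [633.8, 32.0, 65.0]
eef_rot: [-3.137, -0.007, 1.622]
wrist_force: [-0.8, -0.3, -0.5]
finger_gap: 61.9
finger_force: 25.0
clock: 19.55
eef_pos: [634.4, 32.6, 66.5]
eef_rot: [-3.139, -0.006, 1.623]
wrist_force: [0.2, 0.8, -0.3]
finger_gap: 76.2
finger_force: 0.0
clock: 20.05
eef_pos: [634.3, 44.9, 72.5]
eef_rot: [3.141, -0.762, 1.622]
wrist_force: [-1.4, 0.6, -0.1]
finger_gap: 75.9
finger_force: 0.0
clock: 20.35
eef_pos: [632.6, 47.4, 72.8]
eef_rot: [-3.126, -1.057, 1.606]
wrist_force: [-0.5, 0.5, -0.8]
finger_gap: 76.0
finger_force: 0.0
clock: 20.75
eef_pos: [633.8, 49.3, 76.8]
eef_rot: [-3.139, -1.052, 1.622]
wrist_force: [0.5, 1.1, 3.0]
finger_gap: 61.4
finger_force: 25.0
shift [0.6 0.3 1.4] turn [ 0.003 -0.005 -0.003]
clock: 21.05
eef_pos: [633.8, 48.4, 96.5]
eef_rot: [-3.138, -1.053, 1.62]
wrist_force: [0.3, 0.3, -1.6]
finger_gap: 61.8
finger_force: 25.0
clock: 21.55
eef_pos: [634.7, 37.2, 88.2]
eef_rot: [3.141, -0.297, 1.622]
wrist_force: [-0.0, 0.2, -1.9]
finger_gap: 61.7
finger_force: 25.0
clock: 21.85
eef_pos: [634.5, 34.7, 86.9]
eef_rot: [-3.14, -0.003, 1.627]
wrist_force: [0.8, -0.3, -0.9]
finger_gap: 61.9
finger_force: 25.0
shift [-0.2  0.6 19.7] turn [-0.001 -0.003 -0.001]
```

View pics/w8.png

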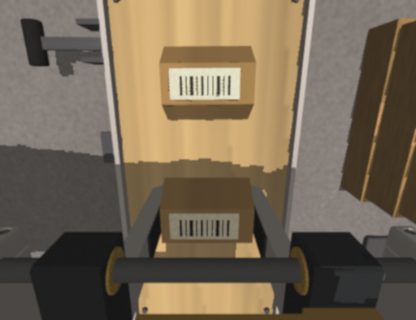

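Converted, 20 mm is 1, 19 mm is 0.95.

```bash
python3 nudge.py '0,0,0.4,0,0,0;0,0,0.7,0,0,0;0,0,0.95,0,0,0;0,0,1,0,0,0;0,0,1,0,0,0'
python3 nudge.py '0,0,0,0,0,0;0,0,0,0,0,0;0,0,0,0,0,0' 76
python3 nudge.py '0,0,-0.5,0,0,0;0,0,-2,0,0,0;0,0,-4,0,0,0;0,0,-5.5,0,0,0;0,0,-6,0,0,0'
python3 - <<'E'
from h import *
im,d,K,C=shot('top','t9.npz'); cartons(im,cloud(d,K,C))
go([361.7,-311,120],tilt(2.81))
E
```

```text
clock: 22.4
eef_pos: [634.2, 32.0, 65.4]
eef_rot: [-3.138, -0.007, 1.622]
wrist_force: [0.1, 0.3, -0.8]
finger_gap: 62.0
finger_force: 25.0
clock: 22.7
eef_pos: [634.5, 32.4, 66.1]
eef_rot: [-3.139, -0.006, 1.623]
wrist_force: [-0.2, 1.2, -0.4]
finger_gap: 75.6
finger_force: 0.0
clock: 23.2
eef_pos: [635.8, 31.7, 190.3]
eef_rot: [3.139, -0.006, 1.623]
wrist_force: [0.0, -0.5, 0.8]
finger_gap: 75.8
finger_force: 0.0
carton top z 47.1 ctr [ 362.8 -311.2] size [62.1 27.1] axis deg 73.6 med [ 362.4 -310.4   45.6]
shift [-328.5 -291.7   86.1] turn [ 0.006 -0.004 -1.187]
```

Converted, -164 mm is -8.2, -146 mm is -7.3, -0.119 rad is -0.595.

```bash
python3 nudge.py '-1.65,-1.45,0,0,0,-0.595;-3.3,-2.9,0,0,0,-1.19;-4.95,-4.35,0,0,0,-1.785;-6.6,-5.8,0,0,0,-2.38;-8.2,-7.3,0,0,0,-2.975' 94
python3 -c "
from h import *
go([361.7,-311,150],tilt(2.81))"
```

```text
clock: 23.75
eef_pos: [495.7, -140.6, 184.0]
eef_rot: [3.141, -0.008, 2.223]
wrist_force: [1.0, -1.1, 0.4]
finger_gap: 94.3
finger_force: 0.0
shift [ -54.5 -209.9   52.3] turn [ 0.003 -0.008 -0.587]
```

```bash
python3 nudge.py '-0.55,-2.1,0.5,0,0,-0.585;-1.1,-4.2,1,0,0,-1.175;-1.65,-6.3,1.5,0,0,-1.76;-2.2,-8.4,2.05,0,0,-2.35;-2.7,-10.5,2.6,0,-0.04,-2.935' 94
python3 nudge.py '0,0,0,0,0,0;0,0,0,0,0,0'
python3 - <<'E'
from h import *
im,d,K,C=shot('wrist','w10.npz'); cartons(im,cloud(d,K,C))
go([361.7,-311,22.5],tilt(2.81)); print(manip.read_state()['joints'].round(2))
E
```

```text
clock: 24.25
eef_pos: [360.6, -309.9, 131.3]
eef_rot: [3.139, 0.001, 2.81]
wrist_force: [0.3, -0.4, -0.1]
finger_gap: 94.0
finger_force: 0.0
clock: 24.45
eef_pos: [361.6, -309.0, 131.8]
eef_rot: [3.138, 0.001, 2.801]
wrist_force: [0.2, -0.3, -0.2]
finger_gap: 93.9
finger_force: 0.0
carton top z 44.2 ctr [ 361. -312.] size [61.4 28.9] axis deg 72.4 med [ 360.6 -311.6   43.4]
shift [  0.   -2.9 128.5] turn [ 0.003  0.002 -0.007]
[-0.78  0.21  1.81  0.    1.12 -2.02]
```

```bash
python3 nudge.py '0,-0.125,1.25,0,0,-0.1;0,-0.125,3,0,0,-0.1;0,-0.125,4.75,0,0,-0.1;0,-0.125,6,0,0,-0.1;0,-0.125,6.4,0,0,-0.1' 94 25
python3 nudge.py '0,0,0,0,0,0;0,0,0,0,0,0;0,0,0,0,0,0;0,0,0,0,0,0;0,0,0,0,0,0' 55 25
python3 nudge.py '0,0,-1,0,0,0;0,0,-3,0,0,0;0,0,-5,0,0,0;0,0,-7,0,0,0;0,0,-9.25,0,0,0'
python3 -c "
from h import *
go(deckpt(0,-80,200),lean(0))"
```

```text
clock: 25.0
eef_pos: [361.9, -309.4, 2.5]
eef_rot: [3.138, -0.001, 2.825]
wrist_force: [-0.5, -0.5, 0.6]
finger_gap: 94.2
finger_force: 0.0
clock: 25.5
eef_pos: [362.3, -311.6, 5.5]
eef_rot: [3.14, 0.004, 2.825]
wrist_force: [-1.7, 1.8, 7.3]
finger_gap: 61.7
finger_force: 25.0
clock: 26.0
eef_pos: [360.8, -311.1, 191.2]
eef_rot: [3.139, 0.002, 2.825]
wrist_force: [0.5, -0.3, -1.1]
finger_gap: 61.7
finger_force: 25.0
shift [-182.   339.4   11.2] turn [0.003 0.    1.197]
```

Converted, 170 mm is 8.5, 136 mm is 6.8, 0.6 rad is 3.

```bash
python3 nudge.py '-0.9,1.7,0,0,0,0.6;-1.8,3.4,0,0,0,1.2;-2.7,5.1,0,0,0,1.8;-3.6,6.8,0,0,0,2.4;-4.5,8.5,0,0,0,3'
python3 -c "
from h import *
go(deckpt(0,-80,190),lean(0))"
```

```text
clock: 26.5
eef_pos: [500.6, -176.7, 190.5]
eef_rot: [3.138, 0.001, 2.22]
wrist_force: [-0.2, -0.5, -1.1]
finger_gap: 61.9
finger_force: 25.0
shift [ 20.8 190.1  20. ] turn [ 0.004 -0.     0.592]
```

Converted, 190 mm is 9.5, 152 mm is 7.6, 0.592 rad is 2.96.

```bash
python3 nudge.py '0.2,1.9,0,0,0,0.6;0.4,3.8,0,0,0,1.2;0.6,5.7,0,0,0,1.8;0.8,7.6,0,0,0,2.4;1.05,9.5,0.5,0,0,2.96'
python3 nudge.py '0.14,0,-0.01,0,0.75,0;0.28,0,-0.04,0,1.5,0;0.41,0,-0.095,0,2.25,0;0.53,0,-0.165,0,3,0;0.64,0,-0.25,0,3.75,0'
python3 nudge.py '0.14,0,-0.01,0,0.75,0;0.275,0,-0.04,0,1.485,0;0.275,0,-0.04,0,1.485,0'
python3 - <<'E'
from h import *
go(deckpt(0,-80,86),lean(1.047))
w,dw,_,_=shot('wrist','w11.npz')
cv2.imwrite('pics/w11.png',w[...,::-1])
E
```

```text
clock: 27.0
eef_pos: [639.2, -44.6, 182.1]
eef_rot: [3.136, -0.001, 1.628]
wrist_force: [-0.3, 0.4, -1.1]
finger_gap: 61.6
finger_force: 25.0
clock: 27.5
eef_pos: [637.2, -33.4, 186.9]
eef_rot: [3.134, -0.757, 1.637]
wrist_force: [-0.2, 0.3, -0.7]
finger_gap: 61.9
finger_force: 25.0
clock: 27.8
eef_pos: [635.9, -30.9, 187.1]
eef_rot: [-3.137, -1.053, 1.626]
wrist_force: [-0.4, -0.2, -1.1]
finger_gap: 61.8
finger_force: 25.0
shift [-95.1   3.1  56.1] turn [-0.003 -0.006 -0.001]
```

View pics/w11.png

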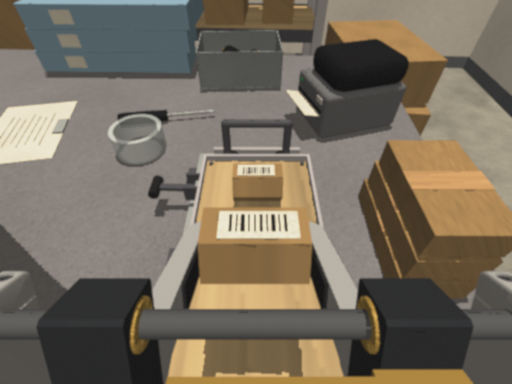

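```bash
python3 nudge.py '-1.2,0.05,0.7,0,0,0;-2.4,0.1,1.4,0,0,0;-3.5,0.15,2.05,0,0,0;-4.3,0.15,2.55,0,0,0;-4.65,0.15,2.75,0,0,0'
python3 nudge.py '-0.075,0,0.05,0,0,0;-0.075,0,0.05,0,0,0'
python3 nudge.py '0,0,0,0,0,0;0,0,0,0,0,0;0,0,0,0,0,0' 76
python3 nudge.py '0,0,-1,0,0,0;0,0,-2.5,0,0,0;0,0,-4.5,0,0,0;0,0,-6.5,0,0,0' 90
python3 - <<'E'
from h import *
w,dw,K,C=shot('wrist','w12.npz'); t,dt,K2,C2=shot('top','t12.npz')
cv2.imwrite('pics/w12.png',np.hstack([cv2.resize(w[...,::-1],(400,300)),cv2.resize(t[90:270,150:400,::-1],(400,300),interpolation=cv2.INTER_CUBIC)]))
P=cloud(dt,K2,C2); m=(t.max(2)<75)&(P[...,0]>440)&(P[...,0]<500)&(P[...,2]>30)&(P[...,2]<100)&(abs(P[...,1]-146)<35)
print('pedal',P[m].mean(0),P[m].max(0),P[m].min(0))
for nm,(i,Q) in dict(w=(w,cloud(dw,K,C)),t=(t,P)).items():
    cartons(i,Q)
    g=(i.min(2)>170)&(abs(Q[...,2]-106)<6)&(Q[...,0]>560)&(Q[...,0]<710)&(abs(Q[...,1]-35)<160)
    n,l,s,c=cv2.connectedComponentsWithStats(g.astype(np.uint8))
    for k in range(1,n):
        if s[k,4]>20: q=Q[l==k]; print(nm,'label',q.mean(0).round(1),np.ptp(q,0).round(1),s[k,4])
go([477,145.5,120],tilt(0))
E
```

```text
clock: 28.35
eef_pos: [639.9, -27.4, 81.3]
eef_rot: [3.137, -1.046, 1.639]
wrist_force: [-0.0, -0.5, -0.6]
finger_gap: 61.9
finger_force: 25.0
clock: 28.55
eef_pos: [640.4, -27.9, 81.4]
eef_rot: [3.133, -1.047, 1.641]
wrist_force: [-0.0, -0.3, -1.1]
finger_gap: 62.1
finger_force: 25.0
clock: 28.85
eef_pos: [640.2, -28.0, 81.1]
eef_rot: [3.133, -1.048, 1.64]
wrist_force: [0.5, 0.4, -0.3]
finger_gap: 76.0
finger_force: 0.0
clock: 29.25
eef_pos: [646.7, -141.4, 146.4]
eef_rot: [3.135, -1.048, 1.639]
wrist_force: [0.5, 0.4, 0.8]
finger_gap: 89.8
finger_force: 0.0
pedal [477.29283498 143.42121146  47.48378496] [485.79534904 162.00606467  53.5649193 ] [471.08805957 127.37591623  35.23367149]
w label [614.1  31.4 105.8] [12.8 18.9  2. ] 46
w label [635.8  31.2 105.8] [ 7.2 15.5  1.4] 21
w label [652.   31.  105.6] [ 5.2 15.7  1.7] 33
w label [642.8 -44.5 105.7] [44.6 18.9  2.5] 229
t label [643.8 -42.1 107.6] [44.4 18.9  9.5] 96
t label [629.2 121.1 107.2] [44.8 17.1  9.4] 91
t label [633.8  30.4 107.2] [46.6 16.6  8.5] 90
shift [ 110.8 -153.5  282.2] turn [-0.839 -0.802  1.468]
```

View pics/w12.png

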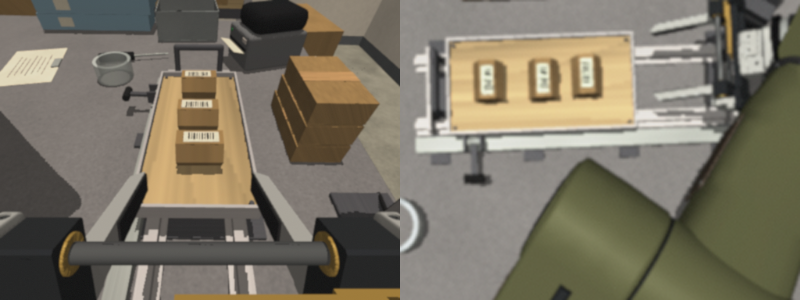

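Converted, -120 mm is -6, 60 mm is 3, 0.565 rad is 2.825.

```bash
python3 nudge.py '0.6,-1.25,0,-0.32,-0.31,0.565;1.2,-2.5,0,-0.645,-0.615,1.13;1.8,-3.75,0,-0.97,-0.925,1.695;2.4,-5,0,-1.29,-1.235,2.26;3,-6,0,-1.61,-1.54,2.825' 60
python3 -c "
from h import *
go([477,145,160],tilt(0))"
```

```text
clock: 29.85
eef_pos: [523.4, -117.4, 197.1]
eef_rot: [-2.868, -0.639, 0.848]
wrist_force: [0.6, -0.6, 0.7]
finger_gap: 60.2
finger_force: 0.0
shift [  99.9 -161.8  194.8] turn [-0.52  -0.487  0.9  ]
```

```bash
python3 nudge.py '0.6,-1,1.25,-0.32,-0.3,0.555;1.25,-2,2.45,-0.645,-0.605,1.12;1.85,-3,3.65,-0.97,-0.905,1.68;2.5,-4,4.85,-1.29,-1.21,2.24;3.1,-5.05,6.1,-1.61,-1.51,2.8' 60
python3 -c "
from h import *
go([477,145,120],tilt(0))"
```

```text
clock: 30.35
eef_pos: [496.6, 37.4, 163.9]
eef_rot: [-2.959, -0.242, 0.366]
wrist_force: [-0.1, -1.1, -0.0]
finger_gap: 59.9
finger_force: 0.0
shift [  4.6 -93.7  84.2] turn [-0.224 -0.206  0.386]
```

```bash
python3 nudge.py '0.05,-1.5,1,-0.32,-0.3,0.555;0.15,-3,2,-0.645,-0.595,1.115;0.2,-4.5,3,-0.97,-0.89,1.67;0.25,-4.7,4,-1.12,-1.03,1.93;0.25,-4.7,4,-1.12,-1.03,1.93' 60
python3 - <<'E'
from h import *
w,dw,K,C=shot('wrist','w13.npz'); P=cloud(dw,K,C); m=(w.max(2)<75)&(P[...,0]>455)&(P[...,0]<500)&(P[...,2]>30)&(P[...,2]<60)&(abs(P[...,1]-146)<35)
print('pedal',P[m].mean(0),P[m].max(0),P[m].min(0))
go([477,145,39],tilt(0))
E
```

```text
clock: 30.85
eef_pos: [475.3, 145.5, 103.1]
eef_rot: [3.141, 0.005, 0.003]
wrist_force: [-0.1, 0.1, 0.3]
finger_gap: 60.3
finger_force: 0.0
pedal [481.40447184 146.5794052   45.71961111] [499.80252182 164.37364404  50.1472153 ] [468.75141419 128.64253959  38.19604726]
shift [ 1.5 -0.3 83.7] turn [-0.001  0.004  0.006]
```

```bash
python3 nudge.py '0.05,-0.05,1,0,0,0;0.05,-0.05,2.25,0,0,0;0.05,-0.05,3.25,0,0,0;0.05,-0.05,3.9,0,0,0;0.05,-0.05,4.1,0,0,0' 60 35
python3 nudge.py '0,0,0,0,0,0;0,0,0,0,0,0;0,0,0,0,0,0;0,0,0,0,0,0;0,0,0,0,0,0' 25 35
```

```text
clock: 31.4
eef_pos: [477.5, 143.4, 22.8]
eef_rot: [-3.139, 0.001, 0.004]
wrist_force: [0.1, 0.8, -0.2]
finger_gap: 60.2
finger_force: 0.0
clock: 31.9
eef_pos: [478.4, 143.3, 23.9]
eef_rot: [-3.14, -0.001, 0.004]
wrist_force: [2.1, -10.5, 1.7]
finger_gap: 35.2
finger_force: 35.0
```

```bash
python3 nudge.py '0.035,0,-0.45,0,0,0;0.15,0,-0.9,0,0,0;0.3,0,-1.35,0,0,0;0.55,0,-1.75,0,0,0;0.75,0,-2.05,0,0,0'
python3 nudge.py '0.025,0,-0.05,0,0,0;0.025,0,-0.05,0,0,0;0.025,0,-0.05,0,0,0'
python3 nudge.py '0,0,0,0,0,0;0,0,0,0,0,0;0,0,0,0,0,0;0,0,0,0,0,0' 60
python3 nudge.py '0,0,-1.5,0,0,0;0,0,-3.5,0,0,0;0,0,-4.5,0,0,0' 60
python3 - <<'E'
from h import *
w,dw,K,C=shot('wrist','w14.npz'); P=cloud(dw,K,C); m=(w.max(2)<75)&(P[...,0]>455)&(P[...,0]<520)&(P[...,2]>60)&(P[...,2]<100)&(abs(P[...,1]-146)<35)
print('pedal',P[m].mean(0),P[m].max(0),P[m].min(0))
hsv=0; b=P[(abs(P[...,2]-120)<8)&(P[...,1]>180)&(P[...,1]<240)&(P[...,0]>560)&(P[...,0]<700)]
if len(b): print('pushbar',b.mean(0),b.min(0),b.max(0))
t,d,K,C=shot('top','t14.npz'); P=cloud(d,K,C); b=P[(abs(P[...,2]-120)<12)&(P[...,1]>170)&(P[...,1]<240)&(P[...,0]>540)&(P[...,0]<720)]
print('pushbar top',np.median(b,0),b.min(0),b.max(0))
go([625,245,160],tilt(np.pi/2+.057),False)
E
```

```text
clock: 32.4
eef_pos: [493.2, 144.2, 65.1]
eef_rot: [-3.139, 0.001, 0.003]
wrist_force: [0.5, 1.5, -8.8]
finger_gap: 35.4
finger_force: 35.0
clock: 32.7
eef_pos: [493.7, 144.2, 65.5]
eef_rot: [-3.139, -0.0, 0.003]
wrist_force: [1.3, 1.2, -2.9]
finger_gap: 35.2
finger_force: 35.0
clock: 33.1
eef_pos: [493.4, 144.0, 65.4]
eef_rot: [-3.139, 0.0, 0.003]
wrist_force: [0.2, -0.1, -0.4]
finger_gap: 59.6
finger_force: 0.0
clock: 33.4
eef_pos: [494.2, 143.9, 158.3]
eef_rot: [-3.138, -0.003, 0.003]
wrist_force: [0.1, 0.2, 0.7]
finger_gap: 60.3
finger_force: 0.0
pedal [494.75666822 145.27323167  77.43181515] [515.67739907 162.65579976  85.05377778] [481.56107339 127.51080293  60.11949404]
pushbar [609.81081579 202.38160046 120.95508221] [572.71700314 195.82732099 112.66466198] [643.57793178 210.90958804 124.88750517]
pushbar top [634.20696125 203.35684772 123.118859  ] [592.42715786 196.2179771  117.38844532] [672.45933354 210.48247045 127.74620179]
shift [ 130.7 -100.6   -0.9] turn [ 1.000e-03 -6.000e-03 -1.625e+00]
```

Converted, 132 mm is 6.6, -98 mm is -4.9.

```bash
python3 nudge.py '1.5,-1.1,-0.6,0,0,0;3,-2.25,-0.6,0,0,0;4.5,-3.4,-0.6,0,0,0;6,-4.5,-0.6,0,0,0;6.6,-4.9,-0.6,0,0,0' 0
python3 nudge.py '0,0,1,0,0,0;0,0,2,0,0,0;0,0,3,0,0,0;0,0,3.6,0,0,0;0,0,3.6,0,0,0'
python3 -c "
from h import *
go([626,225,98],tilt(0),False)"
```

```text
clock: 34.0
eef_pos: [626.1, 243.7, 165.1]
eef_rot: [-3.14, 0.003, 0.004]
wrist_force: [-0.2, -0.7, 0.7]
finger_gap: 23.4
finger_force: 0.0
clock: 34.5
eef_pos: [624.0, 242.0, 92.9]
eef_rot: [-3.14, 0.004, 0.003]
wrist_force: [-0.2, 0.6, 0.5]
finger_gap: 0.6
finger_force: 0.0
shift [ 1.9 17.  -5.2] turn [-0.001  0.004  0.003]
```

```bash
python3 nudge.py '0,0.25,-0.15,0,0,0;0.05,0.5,-0.15,0,0,0;0.05,0.8,-0.15,0,0,0;0.05,1.1,-0.15,0,0,0;0.1,1.5,-0.15,0,0,0'
python3 nudge.py '0.025,0.5,0,0,0,0;0.05,1,0,0,0,0;0.085,1.5,0,0,0,0;0.115,2,0,0,0,0;0.15,2.5,0,0,0,0'
python3 - <<'E'
from h import *
t,d,K,C=shot('top','t15.npz'); P=cloud(d,K,C)
T=pose(); print(T[:3,3])
g=(t.min(2)>170)&(abs(P[...,2]-106)<6)&(P[...,0]>560)&(P[...,0]<710)&(abs(P[...,1])<260)
n,l,s,c=cv2.connectedComponentsWithStats(g.astype(np.uint8))
for k in range(1,n):
    if s[k,4]>20: q=P[l==k]; print('label',q.mean(0).round(1))
E
```

```text
clock: 35.0
eef_pos: [627.2, 212.1, 98.9]
eef_rot: [-3.139, 0.0, 0.003]
wrist_force: [-0.6, 1.0, 0.7]
finger_gap: 0.6
finger_force: 1.1
clock: 35.5
eef_pos: [630.2, 161.4, 98.2]
eef_rot: [-3.139, 0.001, 0.003]
wrist_force: [-1.3, 1.7, 0.9]
finger_gap: 0.6
finger_force: 1.2
[630.45366077 159.9390283   98.14799606]
label [ 646.8 -104.4  107.6]
label [638.5 -32.2 107.2]
label [632.   51.2 107.3]
```

Converted, 44 mm is 2.2, 37 mm is 1.85.

```bash
python3 nudge.py '0.03,0.5,0,0,0,0;0.06,1,0,0,0,0;0.085,1.45,0,0,0,0;0.11,1.85,0,0,0,0;0.13,2.2,0,0,0,0'
python3 nudge.py '0.015,0.25,0,0,0,0;0.03,0.5,0,0,0,0;0.045,0.75,0,0,0,0;0.06,1,0,0,0,0;0.075,1.25,0,0,0,0'
```

```text
clock: 36.05
eef_pos: [632.9, 117.5, 98.1]
eef_rot: [-3.139, 0.001, 0.003]
wrist_force: [-0.7, 1.3, 0.2]
finger_gap: 0.7
finger_force: 1.0
clock: 36.55
eef_pos: [634.6, 93.0, 98.1]
eef_rot: [-3.139, 0.001, 0.003]
wrist_force: [-1.0, 1.3, -0.3]
finger_gap: 0.3
finger_force: 1.0
```

Converted, 20 mm is 1, 15 mm is 0.75.

```bash
python3 nudge.py '0.015,0.25,0,0,0,0;0.03,0.5,0,0,0,0;0.045,0.75,0,0,0,0;0.06,1,0,0,0,0'
```

```text
clock: 36.95
eef_pos: [635.9, 73.1, 98.1]
eef_rot: [-3.139, 0.001, 0.003]
wrist_force: [-2.5, 22.7, 1.8]
finger_gap: 0.8
finger_force: 12.5
```

Careful with the scale: shifts go in units of 20 mm and turns go in units of 0.2 rad. That gives: -40 mm is -2, -80 mm is -4.

```bash
python3 nudge.py '0,0,0,0,0,0;0,-0.75,0,0,0,0;0,-1.5,-1.5,0,0,0;0,-1.5,-3.5,0,0,0;-2,-0.75,-4,0,0,0'
python3 - <<'E'
from h import *
w,dw,K,C=shot('wrist','w16.npz'); t,d,K2,C2=shot('top','t16.npz')
for nm,(i,P) in dict(w=(w,cloud(dw,K,C)),t=(t,cloud(d,K2,C2))).items():
    m=(i.max(2)<75)&(P[...,0]>470)&(P[...,0]<530)&(P[...,2]>62)&(P[...,2]<100)&(abs(P[...,1]+3)<35)
    if m.any(): print(nm,'pedal',np.median(P[m],0),P[m].max(0),P[m].min(0))
    g=(i.min(2)>170)&(abs(P[...,2]-106)<6)&(P[...,0]>560)&(P[...,0]<710)&(abs(P[...,1])<260)
    n,l,s,c=cv2.connectedComponentsWithStats(g.astype(np.uint8))
    for k in range(1,n):
        if s[k,4]>20: q=P[l==k]; print('label',q.mean(0).round(1))
go([497,-3.5,110],tilt(0),False)
E
```

```text
clock: 37.45
eef_pos: [599.7, 89.8, 182.8]
eef_rot: [-3.139, -0.009, 0.005]
wrist_force: [0.4, -1.0, 1.2]
finger_gap: 0.5
finger_force: 0.0
w pedal [502.98446935  -2.79098491  79.21268555] [521.67695732  15.08059392  84.73256055] [489.23798665 -20.40035758  62.0262821 ]
label [ 640.3 -120.   106.2]
label [639.4 -29.9 106.1]
t pedal [500.00704726  -4.08310559  81.46188307] [524.13207923  11.6704085   87.83608136] [489.70167595 -20.29843194  62.79161851]
label [ 650.9 -194.2  107.5]
label [644.  -28.3 107. ]
label [ 640.5 -120.1  107.4]
shift [-97.   91.2  69.6] turn [-0.002 -0.001  0.003]
```

Converted, -101 mm is -5.05, -97 mm is -4.85.

```bash
python3 nudge.py '-1.25,1.15,0,0,0,0;-2.5,2.3,0.5,0,0,0;-3.75,3.5,1.25,0,0,0;-4.85,4.55,2.5,0,0,0;-5.05,4.6,3.6,0,0,0'
python3 nudge.py '0,0,0.5,0,0,0;0,0,0.9,0,0,0;0,0,0.9,0,0,0'
python3 nudge.py '-0.05,0,0.4,0,0,0;-0.2,0,0.75,0,0,0;-0.35,0,1.1,0,0,0;-0.45,0,1.4,0,0,0;-0.55,0,1.7,0,0,0'
python3 nudge.py '0,0,0.3,0,0,0;-0.05,0,0.55,0,0,0;-0.05,0,0.65,0,0,0;-0.05,0,0.65,0,0,0'
```

```text
clock: 38.05
eef_pos: [493.9, -5.4, 105.3]
eef_rot: [-3.14, 0.0, 0.002]
wrist_force: [0.2, 0.4, -0.5]
finger_gap: 0.6
finger_force: 0.0
clock: 38.35
eef_pos: [495.5, -3.6, 87.5]
eef_rot: [-3.139, 0.001, 0.004]
wrist_force: [-0.1, -0.0, 0.7]
finger_gap: 0.5
finger_force: 0.0
clock: 38.85
eef_pos: [484.3, -4.0, 54.4]
eef_rot: [-3.14, 0.0, 0.004]
wrist_force: [-4.0, -1.2, 7.4]
finger_gap: 0.7
finger_force: 3.9
clock: 39.25
eef_pos: [484.4, -4.1, 44.9]
eef_rot: [-3.14, -0.002, 0.004]
wrist_force: [-23.5, -1.5, 56.7]
finger_gap: 0.3
finger_force: 28.6
```

Same end-stop reading as the first time (56 N at 44.9 mm): the brake is on. Back off and verify.

Converted, -150 mm is -7.5, -130 mm is -6.5.

```bash
python3 nudge.py '0,0,-0.75,0,0,0;0,0,-2.5,0,0,0;-1,0,-4.5,0,0,0;-2.5,0,-6.5,0,0,0;-3.5,0,-7.5,0,0,0'
python3 nudge.py '-0.5,2,0,0,0,0;-1,4,0,0,0,0;-1.5,6,0,0,0,0;-2,8,0,0,0,0;-2,8,0,0,0,0'
python3 - <<'E'
from h import *
w,dw,K,C=shot('wrist','w17.npz'); t,d,K2,C2=shot('top','t17.npz')
for nm,(i,P) in dict(w=(w,cloud(dw,K,C)),t=(t,cloud(d,K2,C2))).items():
    m=(i.max(2)<75)&(P[...,0]>465)&(P[...,0]<505)&(P[...,2]>30)&(P[...,2]<100)&(abs(P[...,1]+3)<30)
    if m.any(): print(nm,'pedal',np.median(P[m],0),P[m].max(0))
    g=(i.min(2)>170)&(abs(P[...,2]-106)<6)&(P[...,0]>560)&(P[...,0]<710)&(abs(P[...,1])<260)
    n,l,s,c=cv2.connectedComponentsWithStats(g.astype(np.uint8))
    for k in range(1,n):
        if s[k,4]>20: q=P[l==k]; print('label',q.mean(0).round(1))
cv2.imwrite('pics/t17.png',cv2.resize(t[...,::-1],(800,600)))
E
```

```text
clock: 39.75
eef_pos: [413.0, -4.4, 194.1]
eef_rot: [-3.14, -0.004, 0.004]
wrist_force: [-0.2, -0.4, -1.4]
finger_gap: 0.6
finger_force: 0.0
clock: 40.25
eef_pos: [373.1, -167.9, 191.0]
eef_rot: [-3.14, -0.0, -0.001]
wrist_force: [0.5, 1.5, -0.3]
finger_gap: 0.3
finger_force: 0.0
w pedal [484.35748112  -8.30187396  47.53688129] [504.49057935  12.13672715  50.72296489]
t pedal [484.6743352   -6.85768069  48.59650943] [493.6692929   12.07645541  54.15046186]
label [ 650.7 -195.6  107.1]
label [637.5 -28.2 107.5]
label [ 642.  -119.1  107.3]
```

View pics/t17.png

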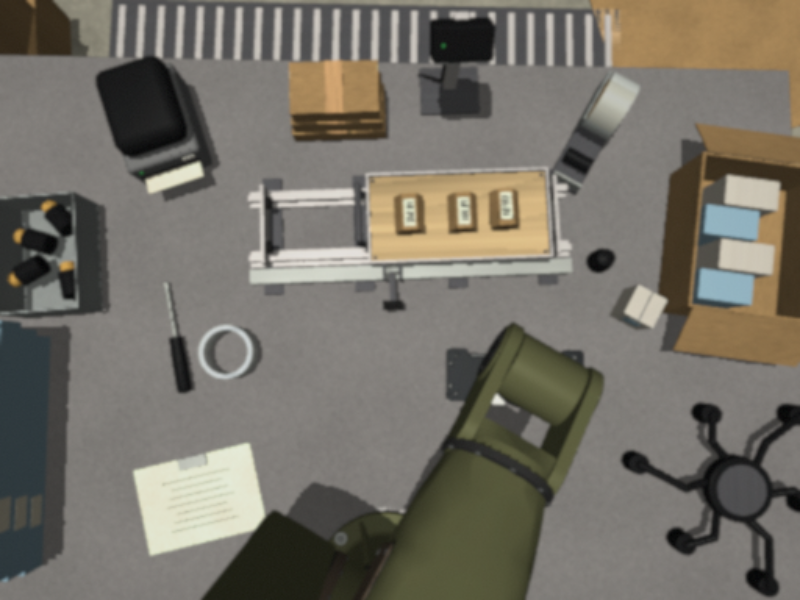

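The trolley sits against the end at (555,215), three cartons are label up on the deck at (409,213), (462,211) and (505,208), and the pedal is down at (393,300). The other things on the bench have not moved, and no fourth carton is in view.

```bash
python3 -c "
from cell import manip
print(manip.sign_off())"
```

```text
the job is handed in; nothing more can be done
None
```

I loaded all three cartons on the bench label up, pushed the trolley home against the end buffer, put the brake on again and handed the job in after about 40 s; the sign-off gave no verdict.

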